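# Load the rinse basket, hang it on the rinser and start it with the key

### The job

Stand all the small sealed sample jars from the bench upright in the wire basket while it hangs on the draining stand, then carry the loaded basket by its bar, kept level and never set down on the way, over to the rinser and hang it there with the bar resting in both hooks. Then take the key from its rest, push it fully home into the key cylinder of the grey switch box and turn it a quarter turn clockwise to the stop; leave the key in, and leave the other things on the bench where they are.

Things in the scene. Friction and masses are not known exactly. Their poses are not given: they have to be found in the camera images.
- basket: shallow wire basket with its hanging bar, rigid, steel, 0.32 kg: tray 180 (its x) x 150 (y) mm outside, walls 4 mm thick, 34 mm high, floor 4 mm thick, 3 mm dividers on its x and y axes, also 34 mm high, make 4 compartments. Origin at the centre of its underside, z up. A flat strap rises from the middle of each y side (y = +-75, x within +-5) to a straight bar over the middle of the basket along its y
- basket_bar (a point): centre of the basket's bar, 100 mm above the basket's underside. The bar is 250 mm long along the basket's y, 10 mm wide (x), 14 mm high; one takes hold of it from above in its middle. Near each end (y = +-110) it has a flat foot, 44 (x) x 30 (y) mm, undersides level with the bar's, which rests on a hook. Axes as the basket's
- basket_floor (a point): centre of the top of the basket's floor, 4 mm above its underside; axes as the basket's. Each compartment takes one jar, which stands well some 58 mm to either side of the bar (x) and 45 mm to either side of the middle (y); a gripper that closes along y has the most room beside the bar
- stand: the draining stand, fixed, where the basket hangs at the start: flat grey base plate 10 mm high with two posts (140 mm behind the seat, +x) and two hooks exactly like the rinser's. Origin on the bench below the middle of its seat
- stand_seat (a point): where the centre of the basket's bar lies when it hangs on the draining stand, 205 mm above the bench; axes as for rinser_seat
- rinser: the rinser, fixed: white open tray 45 mm high, low motor housing behind it (75 mm high) and two steel hooks above the tray: level prongs 10 mm wide that run along x from posts 140 mm behind (+x) the seat and end 35 mm before it; each has a flat seat 58 mm long (x) between two upturned lips, tips 9 mm above the seat point. Origin on the bench below the seat
- rinser_seat (a point): where the centre of the basket's bar must lie when the basket hangs on the rinser, 205 mm above the bench. Its y axis is the direction of the bar; the two hooks lie 110 mm to either side of this point along y. The seat is free from the robot's side (-x) and from straight above
- lock_mouth (a point): centre of the slot's mouth in the key cylinder, 77 mm above the bench: a square steel block 38 x 38 x 26 mm that turns about the vertical on top of the fixed grey switch box (85 x 75 mm, 50 mm high). The slot is 20.5 mm long along this point's x, 7.5 mm wide along its y, 26 mm deep; this point turns with the cylinder
- lock (a joint): angle of the key cylinder in rad: about 0 (up to 0.15) at the start = off, grows clockwise seen from above, stop at 1.57 = run. It takes about 0.06 N m to turn and stays where it is left
- key_bow (a point): middle of the loose key's grip. Key, 40 g: black flat grip 36 mm wide (its x), 9 thick (y), 42 high; below it a steel blade 18 (x) x 5 (y) x 23 mm long. This point is 24 mm above the shoulder (underside of the grip), so 24 mm over lock_mouth when fully home. It starts upright in a fixed grey slotted rest 55 x 45 x 32 mm, blade sunk. Fits either way round, with about 0.14 rad of play
- mortar: white mortar bowl 72 mm across, 40 mm high, a bystander (origin at its underside)
- jar1_center (a point): sealed sample jar 1, amber glass with a black cap, 46 mm diameter, 66 mm high, 90 g, heavy glass foot, upright; this point is its centre, 33 mm above its underside. Two to four such jars are there (absent ones are None)
- jar2_center (a point): sealed sample jar 2, amber glass with a black cap, 46 mm diameter, 66 mm high, 90 g, heavy glass foot, upright; this point is its centre, 33 mm above its underside. Two to four such jars are there (absent ones are None)
- jar3_center (a point): sealed sample jar 3, amber glass with a black cap, 46 mm diameter, 66 mm high, 90 g, heavy glass foot, upright; this point is its centre, 33 mm above its underside. Two to four such jars are there (absent ones are None)
- jar4_center (a point): sealed sample jar 4, amber glass with a black cap, 46 mm diameter, 66 mm high, 90 g, heavy glass foot, upright; this point is its centre, 33 mm above its underside. Two to four such jars are there (absent ones are None)
- tape: roll of tape, 50 mm across, 18 mm high, a bystander (origin at its underside)
- beaker: glass beaker, 66 mm across, 85 mm high, a bystander (origin at its underside)
- reagent: large amber reagent bottle, 84 mm across, 170 mm high, a bystander (origin at its underside)
- reagent2: amber reagent bottle, 60 mm across, 120 mm high, a bystander (origin at its underside)
- dish: clear dish, 90 mm across, 15 mm high, a bystander (origin at its underside)

How it is judged:
By the outcome, as a careful person would: the job done as asked, in the order asked, and still so for the second after the job is handed in, with the robot touching nothing.
Of jar1, jar2, jar3, jar4 only 2 to 4 are there at a start; the rules pass over those that are not, and their reading is None.
At some moment in a run one of jar1, jar2, jar3, jar4 may be knocked a few centimetres aside while the robot is not near it.
It also fails if it takes over 210 s, if anything falls off the work surface, if the arm or the gripper's body presses on something with over 40 N, if the wrist force passes 120 N, or if a joint passes its speed limit or range.

### The arm

A 7-joint arm with a two-finger parallel gripper is mounted at the origin on the work surface. World frame = base frame: x ahead of the robot, y to its left, z up, the work surface at z = 0. Lengths are in m, angles in rad, forces in N, time in s.
With the tool pointing down it reaches from about 0.425 to 0.825 m from the base axis. Payload 3.6 kg.
Tool frame: the origin (TCP) lies midway between the tips of the shut fingers; the grasp point (between the pads) lies 19 mm behind it (manip.hold_point_z is the distance from the TCP to the grasp point, in m); x points along the fingers, y is the direction in which the jaws open and shut, and the axes are right-handed (so a half turn about x gives the same grasp; the last joint's range is limited). The gripper opens to 85 mm and grips with 20 to 120 N. Pads are 22 mm wide; open, the fingers measure 114 mm over their backs; the gripper's body (76 mm by 85 mm) begins 54 mm behind the grasp point. The pads swing forward as they close: fully open they stand 13 mm farther back than shut.
Start: joints at [1.095, 0.615, -0.013, 1.423, 0.008, 1.103, -0.04], TCP at [0.283, -0.585, 0.231] pointing down, gripper open.
Joint ranges: [-3.12, 3.12], [-0.3, 2.06], [-1.34, 1.32], [0.26, 2.42], [-1.36, 4.5], [0.01, 1.98], [-2.84, 2.84]. Speed limits (rad/s): [2.79, 2.79, 3.14, 3.14, 3.14, 3.14, 3.14].

### API

Orientations are given as a 3x3 rotation matrix whose columns are the frame's x, y, z axes.
In Python, from plant import monitor, eyes, manip gives the robot as it stands.
- The arm moves only by the shell command python3 -m jog 'ROWS'. ROWS is JSON, a list of rows, each a list of 7 numbers: the turn, a rotation vector about the world's x, y, z in rad, then the shift along the world's x, y, z in mm, then the opening, from -1 (shut) to 1 (fully open), so that 0 is half open. A call has 1 to 8 rows; each row shifts and turns the commanded pose from where the row before left it; what a row does not reach is not made up. A row lasts 1/10 s, in which the tool goes at most 50 mm and 8.59 degrees, less where a joint would pass 70% of its speed; a pose out of reach is approached as far as the arm can. A call is refused whole if a number of a shift passes 50 or a number of a turn 0.15, either way. A call with a gripper value outside its range is refused whole. The fingers move at their own pace and stop on an object; the grip force is fixed at half the most. Time passes only in rows, so rows that do not move let the fingers close. It gives the time, the measured TCP pose, the force and the opening at its end, in the units of the state.
- monitor.get_state(): the state, without advancing time (a new reading comes with each control period).
- eyes.grab_frame(name): name is "scene" or "top"; returns a dict with "pixels" (384x512x3 uint8, red, green, blue), "fx", "fy", "cx", "cy" (pixels), "extrinsics" (4x4, takes a point from camera to world coordinates). Camera axes: x right, y down, z forward; pixel columns grow to the right and rows downward; lengths in m; the calibration is good to about 2 mm. A picture is of the moment at which its call begins. There is no depth.
- manip.sign_off(): hands the job in, once; it reports no verdict.
The state is a dict: "time_s": time; "joint_positions": joint angles; "joint_velocities": joint speeds; "joint_efforts": joint torques, N m; "tool_pos": TCP position; "tcp_rot": TCP orientation; "wrist_force": force on the tool from outside, world axes, zero at the start; "wrist_torque": the same for the moment, N m; "opening": finger opening in m.
Only numpy, scipy, OpenCV 4.12 (cv2) and the standard library are available. Lean on these libraries where they do the work, as an engineer would, in place of code of your own. Each camera call takes 0.05 s, during which the arm holds its last target.

## Working session

There is one attempt and no reset: what is moved stays moved. The work goes in short steps, Python scripts to look and compute and a shell command to move; the robot and the scene stay as the last step left them, time stands still between calls to the robot, and variables do not carry over. Pictures are saved under pics/ and viewed, and the job is handed in when it is done.

```bash
ls -R . | head -30; mkdir -p pics; python3 - <<'E'
from plant import monitor, eyes, manip
import cv2,numpy as np
s=monitor.get_state()
for k,v in s.items(): print(k,np.round(v,3).tolist())
print(manip.hold_point_z)
for n in("scene","top"):
    f=eyes.grab_frame(n); print(n,f["fx"],f["fy"],f["cx"],f["cy"]);print(np.round(f["extrinsics"],4).tolist())
    cv2.imwrite(f"pics/{n}0.png",cv2.resize(f["pixels"][:,:,::-1],(800,600),interpolation=cv2.INTER_CUBIC))
E
```

```text
.:
pics

./pics:
time_s 0.0
joint_positions [1.095, 0.616, -0.013, 1.425, 0.008, 1.103, -0.04]
joint_velocities [0.001, 0.002, -0.001, 0.0, 0.0, 0.0, 0.002]
joint_efforts [-0.001, -46.921, 0.259, -17.104, 0.01, 0.01, -0.0]
tool_pos [0.282, -0.585, 0.23]
tcp_rot [[-0.001, 0.435, -0.9], [0.002, -0.9, -0.435], [-1.0, -0.003, 0.0]]
wrist_force [-0.071, 0.052, 0.24]
wrist_torque [-0.061, 0.001, -0.01]
opening 0.086
0.0187
scene 367.4359850506124 367.4359850506124 255.94786616244917 189.17420455556294
[[0.5621, 0.6829, -0.4667, 0.9856], [0.827, -0.474, 0.3025, -0.2785], [-0.0146, -0.5559, -0.8311, 0.9645], [0.0, 0.0, 0.0, 1.0]]
top 421.3689405008159 421.3689405008159 249.833183516217 193.15774543497204
[[0.0431, -0.976, 0.2136, 0.2287], [-0.9991, -0.042, 0.0097, -0.0036], [-0.0005, -0.2139, -0.9769, 1.4586], [0.0, 0.0, 0.0, 1.0]]
```

View pics/scene0.png

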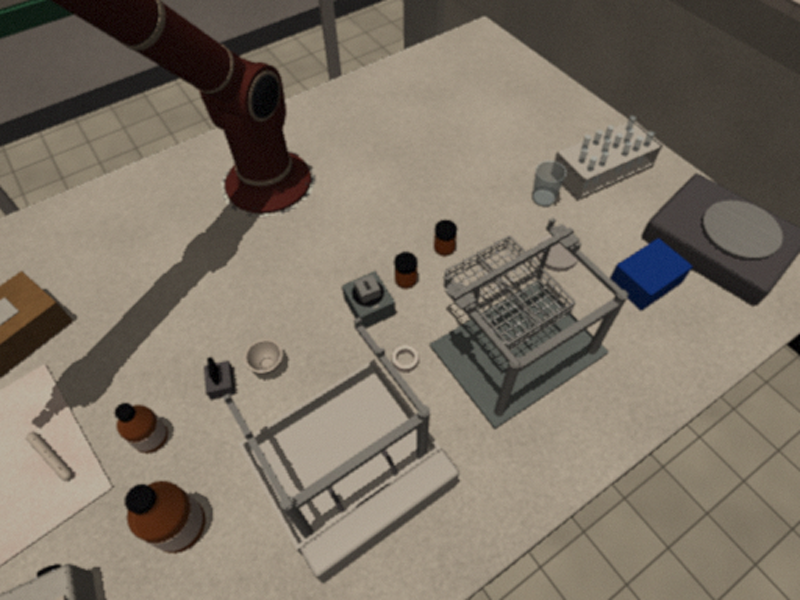

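View pics/top0.png

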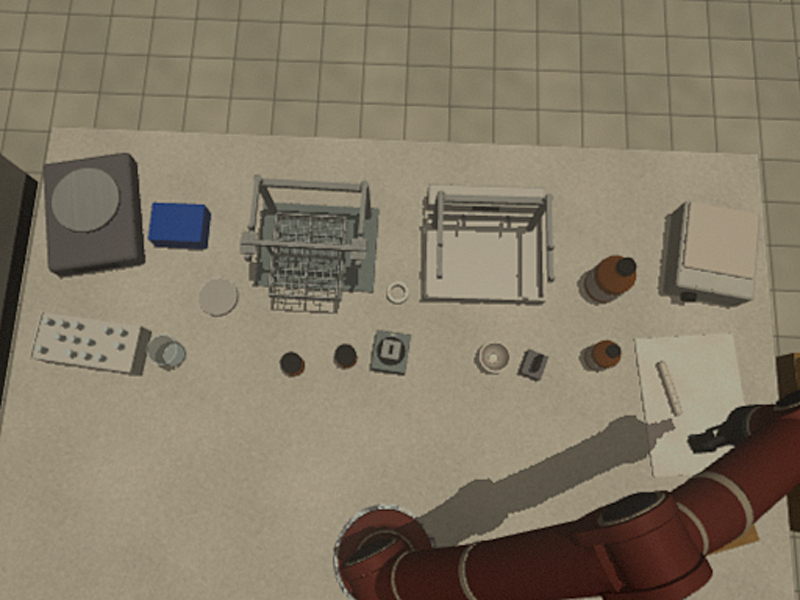

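Two jars are visible: top view (291,363) and (345,355). The key rest is at (533,365), the lock at (390,350), the stand at (308,245) and the rinser at (487,245). I'll zoom in to measure.

```bash
cat > h.py <<'E'
import numpy as np, cv2
from plant import monitor, eyes, manip
def ray(f,u,v):
    T=f["extrinsics"]; d=T[:3,:3]@np.array([(u-f["cx"])/f["fx"],(v-f["cy"])/f["fy"],1]); return T[:3,3],d/np.linalg.norm(d)
def plane(f,u,v,z):
    o,d=ray(f,u,v); return o+d*(z-o[2])/d[2]
def tri(f1,p1,f2,p2):
    o1,d1=ray(f1,*p1);o2,d2=ray(f2,*p2)
    A=np.stack([d1,-d2],1); t=np.linalg.lstsq(A,o2-o1,rcond=None)[0]
    a,b=o1+d1*t[0],o2+d2*t[1]; return (a+b)/2,np.linalg.norm(a-b)
def proj(f,p):
    T=f["extrinsics"]; c=T[:3,:3].T@(np.asarray(p,float)-T[:3,3]); return f["fx"]*c[0]/c[2]+f["cx"],f["fy"]*c[1]/c[2]+f["cy"]
def crop(f,u0,v0,w,h,k,name):
    im=f["pixels"][v0:v0+h,u0:u0+w,::-1]
    im=cv2.resize(im,(w*k,h*k),interpolation=cv2.INTER_CUBIC)
    im=cv2.convertScaleAbs(im,alpha=1.5)
    # ticks each 10 px
    for i in range((-u0)%10,w,10): cv2.putText(im,str(u0+i),(i*k,8),0,.3,(0,255,255),1); cv2.line(im,(i*k+k//2,10),(i*k+k//2,16),(0,255,255),1)
    for i in range((-v0)%10,h,10): cv2.putText(im,str(v0+i),(0,i*k+k//2+3),0,.3,(0,255,255),1); cv2.line(im,(20,i*k+k//2),(26,i*k+k//2),(0,255,255),1)
    cv2.imwrite("pics/"+name,im)
E
python3 - <<'E'
from h import *
t=eyes.grab_frame("top"); s=eyes.grab_frame("scene")
np.savez("f0.npz",t=t["pixels"],s=s["pixels"])
crop(t,150,105,110,100,6,"c_stand.png")
crop(t,260,110,110,90,7,"c_rin.png")
crop(t,170,205,100,45,8,"c_jl.png")
crop(t,300,210,60,45,10,"c_key.png")
E
```

```text
(no output)
```

View pics/c_stand.png

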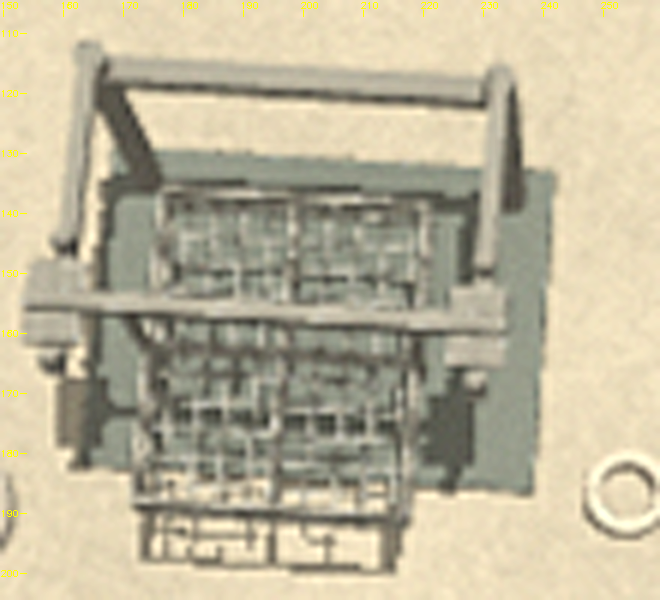

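View pics/c_rin.png

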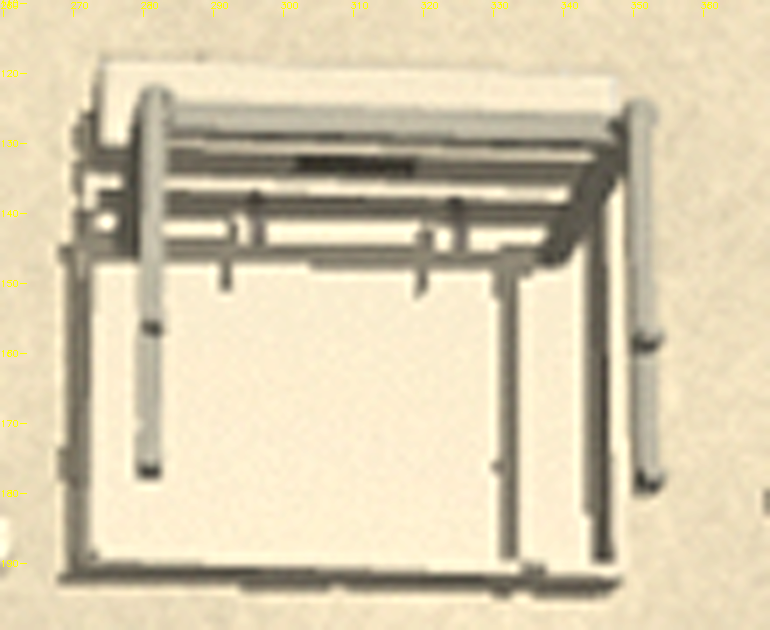

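View pics/c_jl.png

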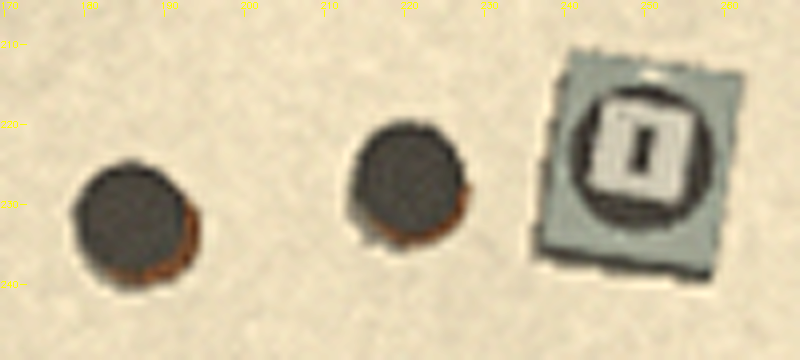

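View pics/c_key.png

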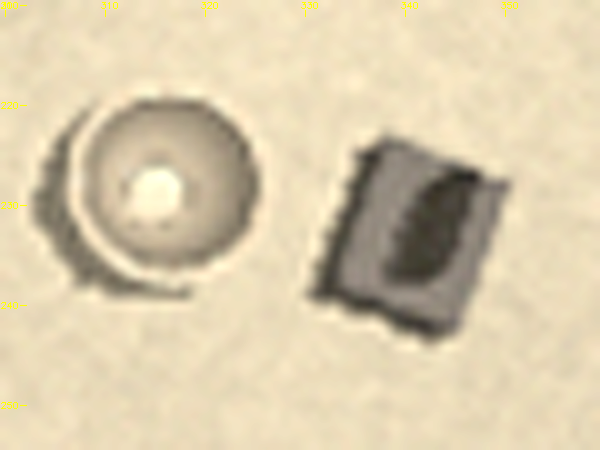

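```bash
python3 - <<'E'
from h import *
t=eyes.grab_frame("top"); s=eyes.grab_frame("scene")
def pt(f,u,v,z): return np.round(plane(f,u,v,z)*1000,1)
P=t["pixels"].astype(int)
# jar caps: dark pixels
def comp(f,x0,y0,x1,y1,thr,z):
    g=cv2.cvtColor(f["pixels"],cv2.COLOR_RGB2HSV); v=f["pixels"].max(2)
    m=np.zeros(v.shape,np.uint8); m[y0:y1,x0:x1]=(v[y0:y1,x0:x1]<thr)
    n,l,st,c=cv2.connectedComponentsWithStats(m)
    for i in range(1,n):
        if st[i,4]>25:
            r=cv2.minAreaRect(np.argwhere(l==i)[:,::-1].astype(np.float32))
            print(st[i],np.round(c[i],2),"rect",np.round(r[1],1),round(r[2],1),pt(f,*c[i],z))
print("jars top");comp(t,175,218,232,245,55,.066)
print("jars scene");comp(s,248,138,296,190,45,.066)
print("bar ends",pt(t,153.7,154.8,.212),pt(t,234,158.8,.212))
print("rinser tips/lip z.214: left tip/mid, right")
for u,v in((280.7,177),(281,156.5),(352.5,178.8),(352,158.5)): print(pt(t,u,v,.205))
print("slot",pt(t,250.0,223.2,.077))
# slot top dark, bow top
print("bow top z"); comp(t,335,222,352,242,50,.074)
print("slot"); comp(t,246,217,254,229,80,.077)
E
```

```text
jars top
[215 221  13  13 130] [220.74 226.82] rect [12. 12.] 90.0 [414.6 101.9  66. ]
[180 226  13  13 130] [186.02 231.65] rect [12. 12.] 90.0 [393.6 216.1  66. ]
jars scene
[279 141  13  14 148] [284.89 147.51] rect [13. 12.] 90.0 [401.8 213.7  66. ]
[253 162  14  14 162] [259.27 168.59] rect [13. 13.] 90.0 [424.3  99.5  66. ]
bar ends [609.8 310.8 212. ] [607.6  62.2 212. ]
rinser tips/lip z.214: left tip/mid, right
[557.7 -83.7 205. ]
[623.4 -82.8 205. ]
[ 561.4 -303.9  205. ]
[ 626.4 -303.   205. ]
slot [429.3   5.2  77. ]
bow top z
[340 227   8  11  37] [343.22 231.89] rect [ 4.3 11.9] 21.8 [ 414.1 -303.1   74. ]
slot
```

```bash
python3 - <<'E'
from h import *
t=eyes.grab_frame("top")
def pt(f,u,v,z): return np.round(plane(f,u,v,z)*1000,1)
def w(a,b,z):
    A,B=plane(t,*a,z),plane(t,*b,z); d=B-A; return np.degrees(np.arctan2(d[1],d[0])),np.linalg.norm(d)*1000
print("stand hooks",[pt(t,*p,.205).tolist() for p in((157.8,164.8),(160.3,145.3),(228.7,167.8),(230.3,150.3))])
c=lambda x,y,u0,v0,k:(u0+x/k-.5,v0+y/k-.5)
K=lambda x,y:c(x,y,300,210,10); L=lambda x,y:c(x,y,170,205,8)
print("rest edges",w(K(315,295),K(385,140),.032),w(K(385,140),K(505,185),.032),w(K(455,335),K(507,185),.032))
print("rest ctr",pt(t,*K((385+505+325+450)/4,(140+185+290+325)/4),.032))
print("bow top ends",w(K(405,275),K(465,178),.076), pt(t,*K(435,225),.076))
print("block",w(L(588,190),L(605,97),.077),w(L(605,97),L(694,110),.077),w(L(683,202),L(694,110),.077),"ctr",pt(t,*L((588+605+694+683)/4,(190+97+110+202)/4),.077))
print("box",w(L(537,255),L(570,50),.05),w(L(570,50),L(742,75),.05),"ctr",pt(t,*L((540+570+742+710)/4,(248+50+75+270)/4),.05))
s=eyes.grab_frame("scene")
crop(s,215,165,60,55,12,"s_lock.png");crop(s,110,210,60,60,10,"s_key.png")
E
```

```text
stand hooks [[580.3, 296.9, 205.0], [643.7, 294.8, 205.0], [580.1, 77.4, 205.0], [636.8, 75.5, 205.0]]
rest edges (np.float64(-23.767880691029053), np.float64(58.94626663391889)) (np.float64(-108.56532717740322), np.float64(43.0179580538609)) (np.float64(-19.11998214147974), np.float64(54.79022066666771))
rest ctr [ 415.7 -305.1   32. ]
bow top ends (np.float64(-31.105602499752383), np.float64(38.45272334928699)) [ 413.5 -302.    76. ]
block (np.float64(-7.645023608063571), np.float64(39.367506894353106)) (np.float64(-95.93665778045822), np.float64(37.274209837729)) (np.float64(-4.46413801193872), np.float64(38.559446257307265)) ctr [429.2   5.8  77. ]
box (np.float64(-6.29160073210281), np.float64(88.02929560740648)) (np.float64(-95.91847290740365), np.float64(73.62890434893839)) ctr [428.5   6.6  50. ]
```

```bash
python3 -m jog '[[0,0,-0.057,20,45,0,1],[0,0,-0.057,20,45,0,1],[0,0,-0.057,20,45,0,1],[0,0,-0.057,20,45,0,1],[0,0,-0.057,20,45,0,1],[0,0,-0.057,20,45,0,1],[0,0,-0.057,20,45,0,1],[0,0,-0.057,20,45,0,0.5]]'
```

```text
time_s: 1.2
tool_pos: [0.4433, -0.2235, 0.2317]
tcp_rot: [[0.001, -0.009, -1.0], [-0.0, -1.0, 0.009], [-1.0, 0.0, -0.001]]
wrist_force: [1.8, 0.2, 0.5]
opening: 0.0731
```

View pics/s_lock.png

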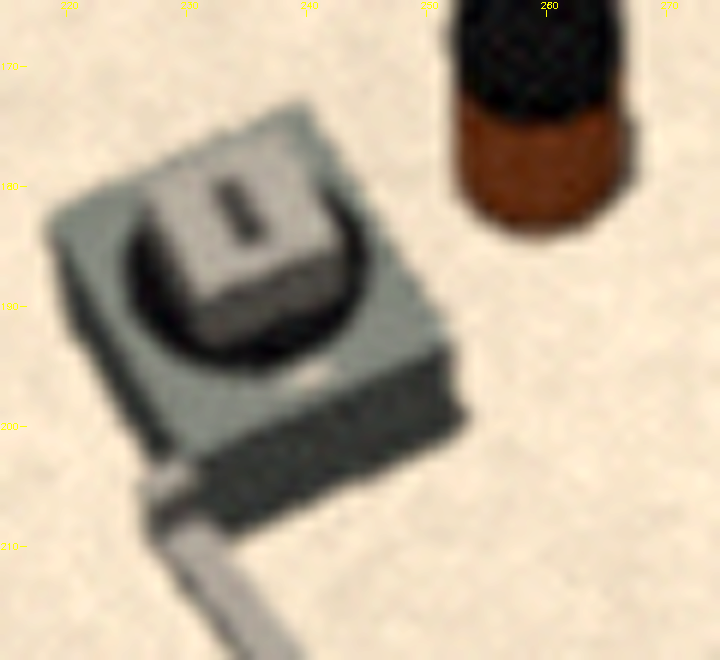

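View pics/s_key.png

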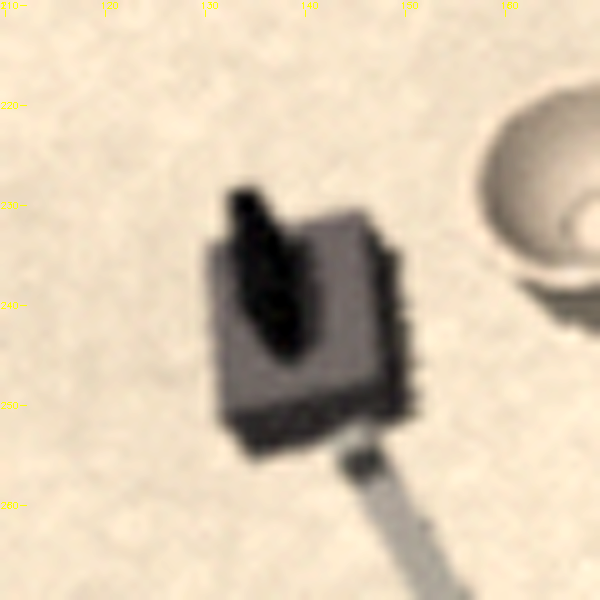

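```bash
python3 -m jog '[[0,0,0,0,41,-10,0.5],[0,0,0,0,41,-10,0.5],[0,0,0,0,41,-10,0.5],[0,0,0,0,41,-10,0.5],[0,0,0,-7,41,-10,0.5],[0,0,0,-7,41,-10,0.5],[0,0,0,-7,41,-10,0.5],[0,0,0,-7,38.5,-10,0.5]]'; python3 - <<'E'
from h import *
t=eyes.grab_frame("top"); cv2.imwrite("pics/t1.png",cv2.resize(t["pixels"][:,:,::-1],(800,600)))
s=monitor.get_state();print(s["tool_pos"],s["opening"],s["time_s"])
E
```

```text
time_s: 2.0
tool_pos: [0.4145, 0.1021, 0.1513]
tcp_rot: [[0.001, -0.006, -1.0], [0.001, -1.0, 0.006], [-1.0, -0.001, -0.001]]
wrist_force: [0.6, 0.2, 0.8]
opening: 0.0638
[0.41211432 0.10978104 0.15006986] 0.06407336399151747 2.05
```

View pics/t1.png

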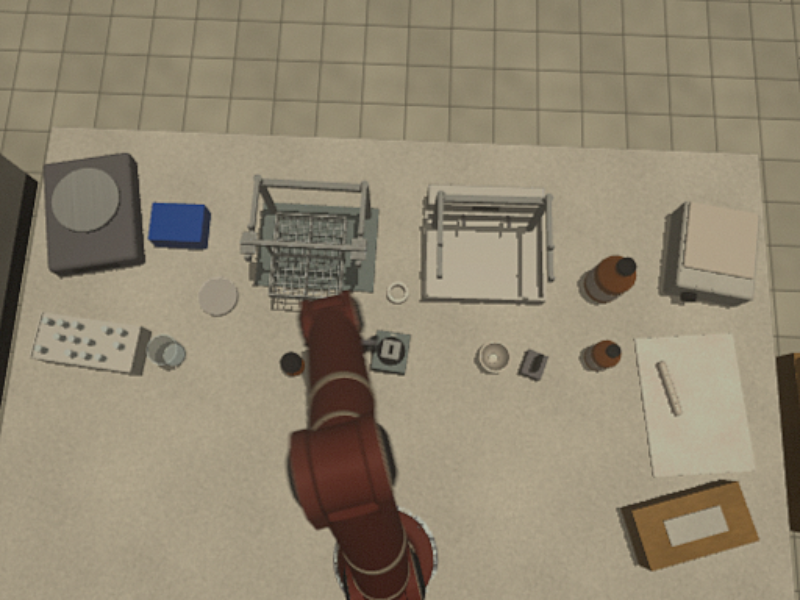

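The view shows no additional jars; the other jar is still at (291,363). I'll let the arm settle.

```bash
python3 -m jog '[[0,0,0,0,0,0,0.5],[0,0,0,0,0,0,0.5]]'; python3 -c "
from h import *
s=eyes.grab_frame('scene'); crop(s,220,100,90,80,8,'s1.png');print(monitor.get_state()['tool_pos'])"
```

```text
time_s: 2.25
tool_pos: [0.4149, 0.0998, 0.1515]
tcp_rot: [[0.001, -0.006, -1.0], [-0.0, -1.0, 0.006], [-1.0, 0.0, -0.001]]
wrist_force: [0.0, -0.1, 0.7]
opening: 0.0639
[0.41512694 0.09907666 0.15158186]
```

View pics/s1.png

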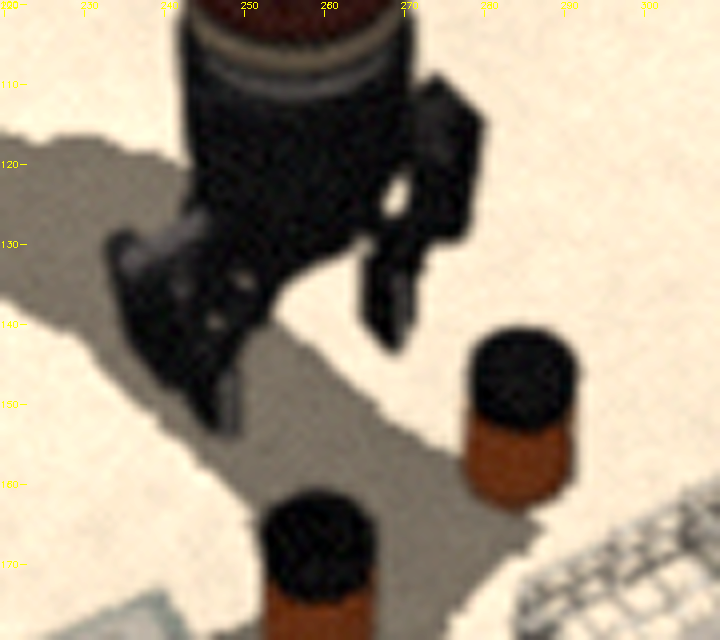

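```bash
python3 -m jog '[[0,0,0,0,0,-20,0.5],[0,0,0,0,1,-20,0.5],[0,0,0,0,0,-20,0.5],[0,0,0,0,0,-20,0.5],[0,0,0,0,0,-15,0.5],[0,0,0,0,0,-13,0.5],[0,0,0,0,0,-10,0.5],[0,0,0,0,0,0,0.5]]'; python3 -c "
from h import *
s=eyes.grab_frame('scene'); crop(s,220,130,70,70,9,'s2.png')"
```

```text
time_s: 3.1
tool_pos: [0.4146, 0.0999, 0.0326]
tcp_rot: [[-0.001, -0.009, -1.0], [-0.001, -1.0, 0.009], [-1.0, 0.001, 0.001]]
wrist_force: [-0.2, 0.5, 0.3]
opening: 0.0642
```

View pics/s2.png

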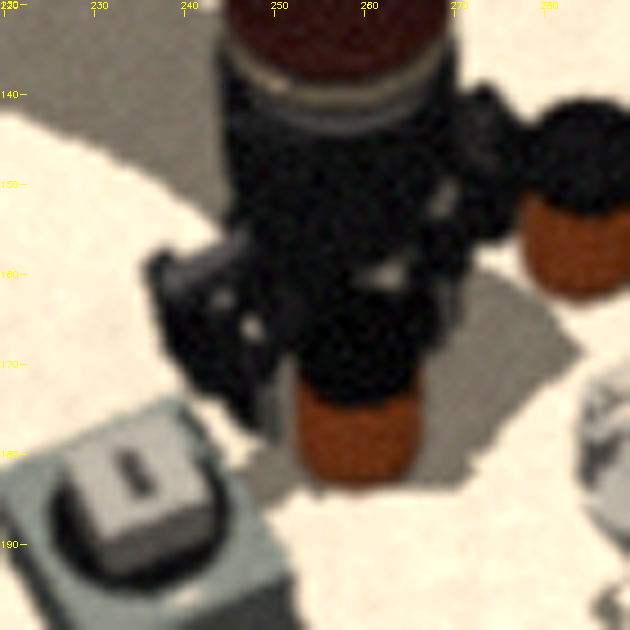

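The fingers straddle the jar at (259,170), so I'll close.

```bash
python3 -m jog '[[0,0,0,0,0,0,-1],[0,0,0,0,0,0,-1],[0,0,0,0,0,0,-1],[0,0,0,0,0,0,-1],[0,0,0,0,0,0,-1],[0,0,0,0,0,0,-1]]'
```

```text
time_s: 3.75
tool_pos: [0.4153, 0.1012, 0.0342]
tcp_rot: [[0.002, -0.007, -1.0], [0.0, -1.0, 0.007], [-1.0, -0.0, -0.002]]
wrist_force: [-0.0, 0.4, 7.6]
opening: 0.0446
```

```bash
python3 -m jog '[[0,0,0,0,0,20,-1],[0,0,0,0,0,40,-1],[0,0,0,0,0,40,-1],[0,0,0,0,0,40,-1],[0,0,0,0,0,40,-1],[0,0,0,0,0,40,-1],[0,0,0,0,0,25,-1],[0,0,0,0,0,15,-1]]' && python3 -m jog '[[0,0,0,20,3,0,-1],[0,0,0,35,5,0,-1],[0,0,0,40,6,0,-1],[0,0,0,40,6,0,-1],[0,0,0,40,6,0,-1],[0,0,0,36,6,0,-1],[0,0,0,25,4,0,-1],[0,0,0,15,3,0,-1]]' && python3 -m jog '[[0,0,0,0,0,0,-1],[0,0,0,0,0,0,-1],[0,0,0,0,0,0,-1]]'; python3 -c "
from h import *
s=eyes.grab_frame('scene'); crop(s,220,60,200,150,4,'s3.png')
t=eyes.grab_frame('top'); crop(t,150,100,130,150,4,'t3.png')
print(monitor.get_state()['tool_pos'])"
```

```text
time_s: 4.55
tool_pos: [0.4149, 0.1013, 0.2958]
tcp_rot: [[0.004, -0.006, -1.0], [0.001, -1.0, 0.006], [-1.0, -0.001, -0.004]]
wrist_force: [-0.3, 0.1, -0.5]
opening: 0.0448
time_s: 5.35
tool_pos: [0.6667, 0.1402, 0.2918]
tcp_rot: [[-0.001, -0.006, -1.0], [-0.001, -1.0, 0.006], [-1.0, 0.001, 0.001]]
wrist_force: [0.0, -0.5, -1.5]
opening: 0.0444
time_s: 5.65
tool_pos: [0.6646, 0.1401, 0.2935]
tcp_rot: [[-0.001, -0.006, -1.0], [-0.0, -1.0, 0.006], [-1.0, 0.0, 0.001]]
wrist_force: [-0.1, 0.2, -0.3]
opening: 0.0445
[0.6648489  0.14010044 0.29385567]
```

View pics/s3.png

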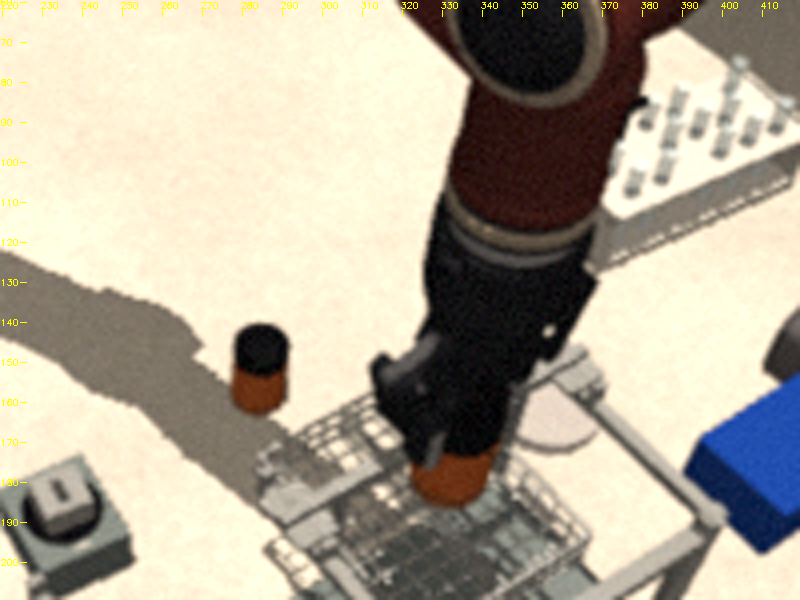

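View pics/t3.png

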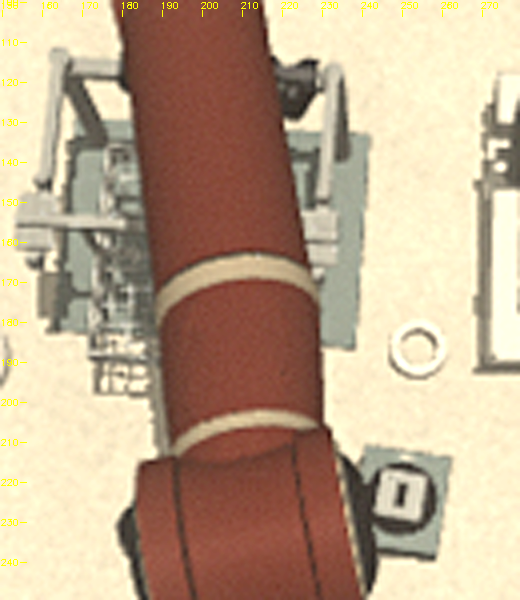

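```bash
python3 -m jog '[[0,0,0,1,3,-20,-1],[0,0,0,0,0,-25,-1],[0,0,0,0,0,-25,-1],[0,0,0,0,0,-25,-1],[0,0,0,0,0,-20,-1],[0,0,0,0,0,-15,-1],[0,0,0,0,0,-10,-1],[0,0,0,0,0,-5,-1]]'; python3 -m jog '[[0,0,0,0,0,-2,-1],[0,0,0,0,0,-1,-1],[0,0,0,0,0,0,-1]]'
```

```text
time_s: 6.55
tool_pos: [0.6631, 0.1432, 0.15]
tcp_rot: [[-0.008, -0.007, -1.0], [-0.001, -1.0, 0.007], [-1.0, 0.001, 0.008]]
wrist_force: [-13.2, -1.4, 23.9]
opening: 0.0447
time_s: 6.85
tool_pos: [0.6639, 0.1432, 0.1508]
tcp_rot: [[-0.004, -0.007, -1.0], [-0.0, -1.0, 0.007], [-1.0, 0.0, 0.004]]
wrist_force: [-12.2, -1.4, 19.4]
opening: 0.0447
```

```bash
python3 -c "
from h import *
s=eyes.grab_frame('scene'); crop(s,270,60,150,130,5,'s4.png');
print(monitor.get_state()['wrist_torque'],monitor.get_state()['joint_positions'])"
```

```text
[-0.8225069   2.66751073 -0.30791043] [-0.25141044  0.73770098  0.01343021  1.42001832 -0.01182594  0.98771822
 -1.81260257]
```

View pics/s4.png

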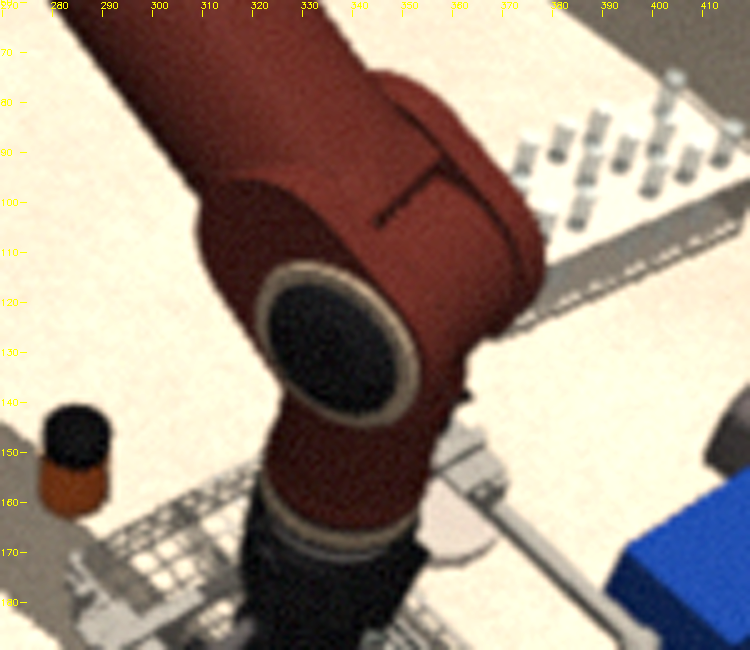

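```bash
python3 - <<'E'
from h import *
t=eyes.grab_frame("top"); d=np.load("f0.npz"); 
c=lambda x,y:(150+x/6-.5,105+y/6-.5)
for p in((160,190),(430,203),(135,500),(405,515)): print(np.round(plane(t,*c(*p),.139)*1000,1))
print("foot L",[np.round(plane(t,*c(*p),.205)*1000,1).tolist() for p in((27,262),(85,262),(25,345),(80,345))])
print("foot R",[np.round(plane(t,*c(*p),.205)*1000,1).tolist() for p in((450,287),(505,287),(446,364),(503,364))])
f=eyes.grab_frame("scene"); f["pixels"]=d["s"]; crop(f,275,135,130,130,6,"s_stand0.png")
E
```

```text
[699.4 260.9 139. ]
[698.3 112.  139. ]
[524.1 260.2 139. ]
[522.  115.2 139. ]
foot L [[633.5, 313.6, 205.0], [634.8, 283.5, 205.0], [588.7, 310.5, 205.0], [589.9, 282.2, 205.0]]
foot R [[629.4, 93.2, 205.0], [630.6, 64.7, 205.0], [587.9, 92.9, 205.0], [589.1, 63.6, 205.0]]
```

View pics/s_stand0.png

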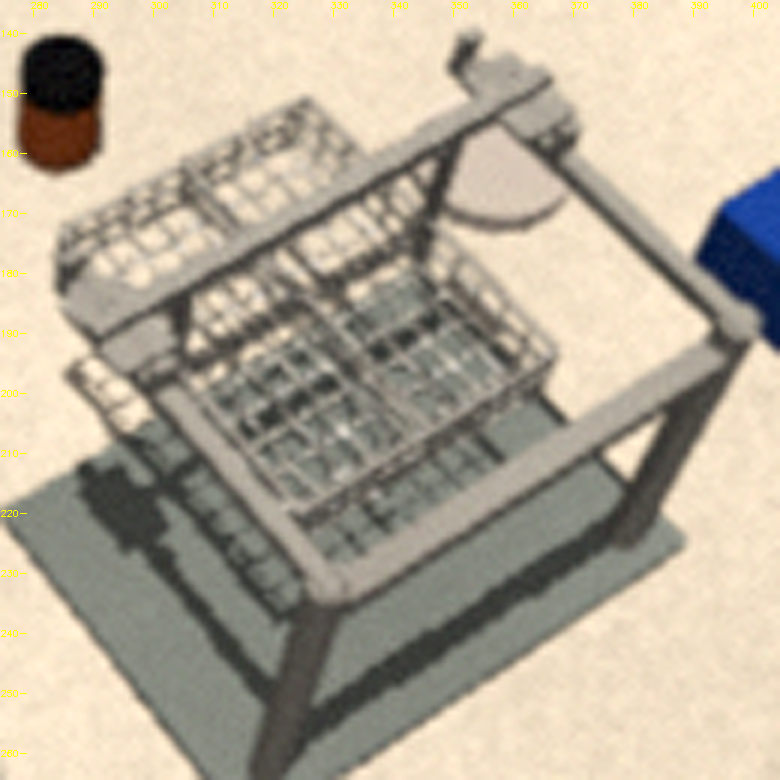

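```bash
python3 - <<'E'
from h import *
f=eyes.grab_frame("scene")
for n,(u,v),(uc,vt) in (("jar2",(259.5,184.3),(259.3,161.5)),("jar1",(284.5,163.0),(284.9,141))):
    p=plane(f,u,v,0); C=f["extrinsics"][:3,3]; d=C[:2]-p[:2]; d/=np.linalg.norm(d)
    print(n,"from foot",np.round((p[:2]-d*.023)*1000,1))
    q=plane(f,uc,vt-.5,.066); print("from top back edge",np.round((q[:2]+d*.023)*1000,1))
E
python3 -c "
from h import *
s=monitor.get_state();print(s['tool_pos'],s['wrist_force'],s['time_s'])
f=eyes.grab_frame('scene'); crop(f,285,140,100,80,7,'s5.png')"
```

```text
jar2 from foot [416.  105.2]
from top back edge [419.2 103.3]
jar1 from foot [394.2 223.8]
from top back edge [395.8 216.5]
[0.66400991 0.14314927 0.15084455] [-11.82087507  -0.72244539  19.45424584] 7.05
```

View pics/s5.png

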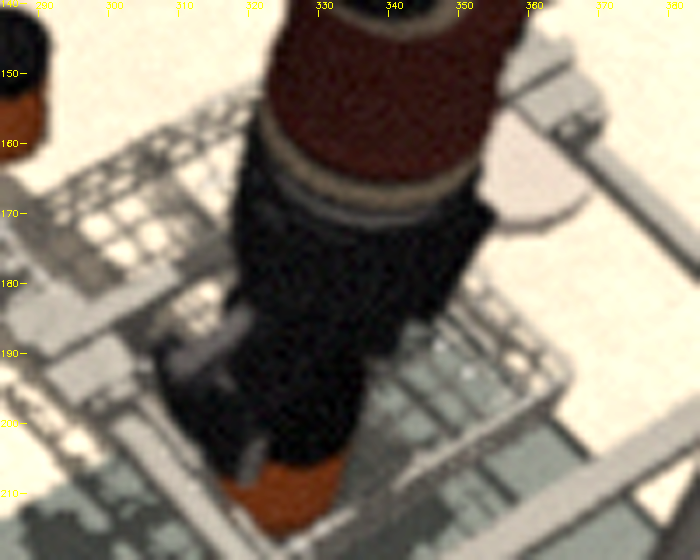

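```bash
python3 - <<'E'
from h import *
f=eyes.grab_frame("scene");C=f["extrinsics"][:3,3]
for z in(.117,.13,.139,.145):
    p=plane(f,325.2,216,z); d=C[:2]-p[:2]; d/=np.linalg.norm(d); print(z,np.round((p[:2]-d*.023)*1000,1))
f0=np.load("f0.npz")["s"]
# basket corner rim near (x701,y112) and others
for p in((.6985,.113,.139),(.6985,.261,.139),(.641,.12,.117),(.664,.143,.117),(.664,.143,.183)): print(p,np.round(proj(f,p),1))
E
```

```text
0.117 [670.7 150.8]
0.13 [675.4 144.5]
0.139 [678.6 140.1]
0.145 [680.7 137.2]
(0.6985, 0.113, 0.139) [324.2 219.4]
(0.6985, 0.261, 0.139) [366.9 191.8]
(0.641, 0.12, 0.117) [311.2 206.7]
(0.664, 0.143, 0.117) [323.4 208.5]
(0.664, 0.143, 0.183) [327.  195.1]
```

```bash
python3 -m jog '[[0,0,0,0,0,15,-1],[0,0,0,0,0,15,-1],[0,0,0,0,0,10,-1],[0,0,0,0,0,0,-1],[0,0,0,0,0,0,-1],[0,0,0,0,0,0,-1]]'; python3 -c "
from h import *
f=eyes.grab_frame('scene'); crop(f,285,120,100,90,7,'s6.png')"
```

```text
time_s: 7.75
tool_pos: [0.666, 0.143, 0.1843]
tcp_rot: [[-0.002, -0.006, -1.0], [-0.0, -1.0, 0.006], [-1.0, 0.0, 0.002]]
wrist_force: [0.3, -0.3, -1.6]
opening: 0.0447
```

View pics/s6.png

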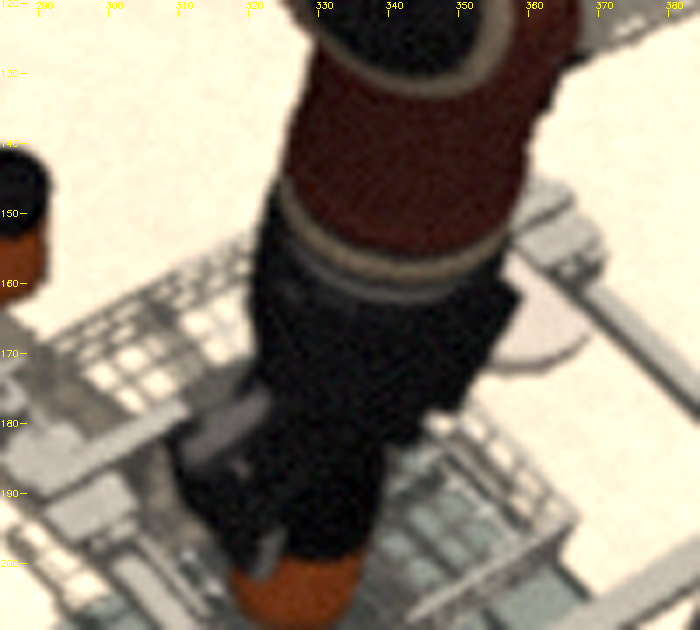

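```bash
python3 - <<'E'
from h import *
f=eyes.grab_frame("scene");C=f["extrinsics"][:3,3]
im=f["pixels"].astype(int); m=((im[:,:,0]>1.8*im[:,:,2])&(im[:,:,0]>60))
sub=m[185:230,310:350]; ys,xs=np.nonzero(sub); print("amber bbox",xs.min()+310,xs.max()+310,ys.min()+185,ys.max()+185)
v=ys.max()+185+.5
u=xs.mean()+310
for uv,z in(((331.5,185.7),.2598),((u,v),.1503),((u,v),.155),((u,v),.16)):
    p=plane(f,*uv,z); d=C[:2]-p[:2]; d/=np.linalg.norm(d); print(uv,z,np.round((p[:2]-d*.023)*1000,1))
crop(f,300,170,60,60,10,'s7.png')
E
```

```text
amber bbox 320 335 200 208
(331.5, 185.7) 0.2598 [667.9 145.5]
(np.float64(327.75728155339806), np.float64(208.5)) 0.1503 [669.4 154.4]
(np.float64(327.75728155339806), np.float64(208.5)) 0.155 [671.1 152. ]
(np.float64(327.75728155339806), np.float64(208.5)) 0.16 [673.  149.4]
```

View pics/s7.png

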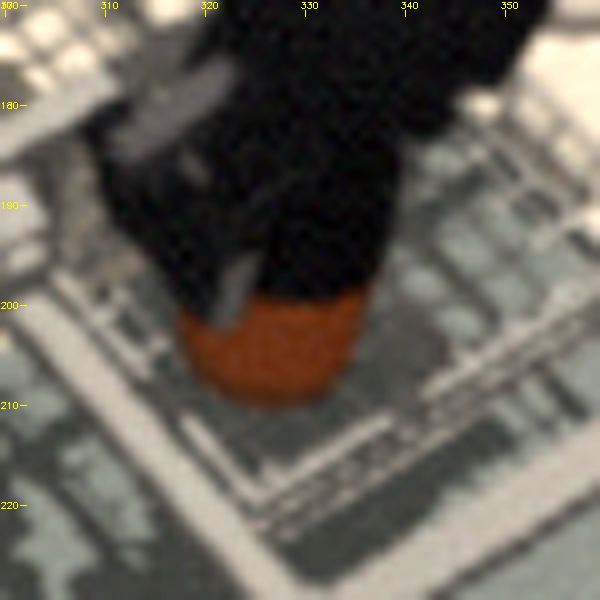

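The first descent caught the basket's +x wall, and the jar slid up a little in the grip. I'll set it back on free bench and regrasp it.

```bash
python3 -m jog '[[0,0,0,0,0,20,-1],[0,0,0,0,0,35,-1],[0,0,0,0,0,35,-1],[0,0,0,0,0,20,-1],[0,0,0,-20,-4,0,-1],[0,0,0,-40,-7,0,-1],[0,0,0,-45,-8,0,-1],[0,0,0,-45,-7,0,-1]]' && python3 -m jog '[[0,0,0,-40,-7,0,-1],[0,0,0,-25,0,0,-1],[0,0,0,0,0,-30,-1],[0,0,0,0,0,-45,-1],[0,0,0,0,0,-45,-1],[0,0,0,0,0,-45,-1],[0,0,0,0,0,-35,-1],[0,0,0,0,0,-20,-1]]' && python3 -m jog '[[0,0,0,0,0,-10,-1],[0,0,0,0,0,-5,-1],[0,0,0,0,0,0,-1],[0,0,0,0,0,0,-1]]';  python3 -c "
from h import *
f=eyes.grab_frame('scene'); crop(f,220,110,100,90,7,'s8.png')"
```

```text
time_s: 8.65
tool_pos: [0.5148, 0.1167, 0.2946]
tcp_rot: [[-0.001, -0.007, -1.0], [-0.0, -1.0, 0.007], [-1.0, 0.0, 0.001]]
wrist_force: [0.0, -0.3, 0.8]
opening: 0.0443
time_s: 9.45
tool_pos: [0.4501, 0.1098, 0.0725]
tcp_rot: [[-0.004, -0.006, -1.0], [-0.001, -1.0, 0.006], [-1.0, 0.001, 0.004]]
wrist_force: [-0.7, 0.6, -1.2]
opening: 0.0443
time_s: 9.85
tool_pos: [0.4525, 0.1104, 0.0612]
tcp_rot: [[0.002, -0.006, -1.0], [0.001, -1.0, 0.006], [-1.0, -0.001, -0.002]]
wrist_force: [-0.2, -0.2, -1.0]
opening: 0.0444
```

View pics/s8.png

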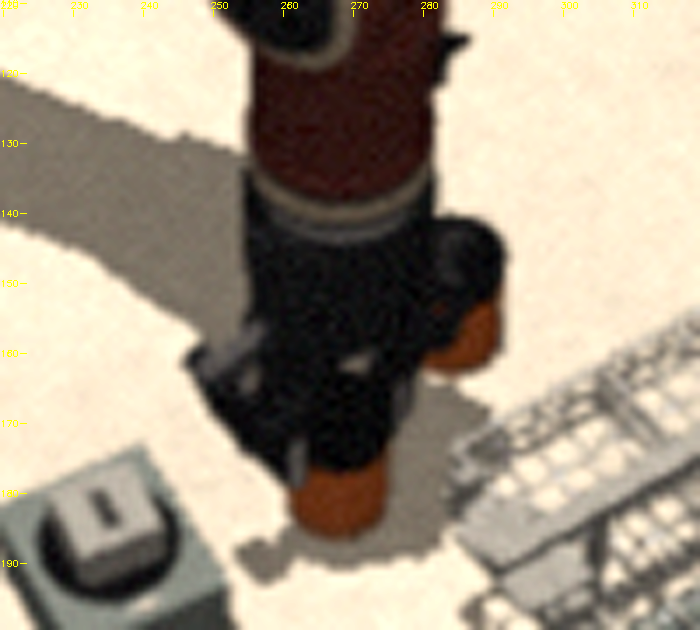

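```bash
for i in 1 2 3; do python3 -m jog '[[0,0,0,0,0,-4,-1],[0,0,0,0,0,-4,-1],[0,0,0,0,0,0,-1]]' | egrep 'tool|force';done
```

```text
tool_pos: [0.4513, 0.1101, 0.052]
wrist_force: [-0.8, 0.8, -1.1]
tool_pos: [0.4512, 0.1101, 0.0437]
wrist_force: [0.7, 0.4, -0.9]
tool_pos: [0.4512, 0.1101, 0.0357]
wrist_force: [0.6, 0.1, -0.8]
```

```bash
for i in 1 2 3; do python3 -m jog '[[0,0,0,0,0,-2,-1],[0,0,0,0,0,0,-1]]' | egrep 'tool|force';done
```

```text
tool_pos: [0.4517, 0.1102, 0.0343]
wrist_force: [-0.2, -0.2, -1.0]
tool_pos: [0.4517, 0.1102, 0.0342]
wrist_force: [-2.2, -0.9, 17.2]
tool_pos: [0.4518, 0.1102, 0.0341]
wrist_force: [-6.0, -2.0, 35.0]
```

```bash
python3 -c "
from h import *
s=monitor.get_state();print(s['wrist_force'],s['wrist_torque'])"; python3 -m jog '[[0,0,0,0,0,3,-1],[0,0,0,0,0,1,-1],[0,0,0,0,0,0,-1]]' | egrep 'tool|force'; python3 -c "
from h import *
s=monitor.get_state();print(s['wrist_force'],s['wrist_torque'])
f=eyes.grab_frame('scene'); crop(f,235,120,60,75,8,'s9.png')"
```

```text
[-6.03464265 -1.95489258 35.04242067] [-0.44095776  1.30608538 -0.01533266]
tool_pos: [0.4516, 0.1102, 0.0342]
wrist_force: [-2.2, 0.3, 7.7]
[-2.23432301  0.26131284  7.65177959] [0.03586892 0.16036541 0.00385527]
```

View pics/s9.png

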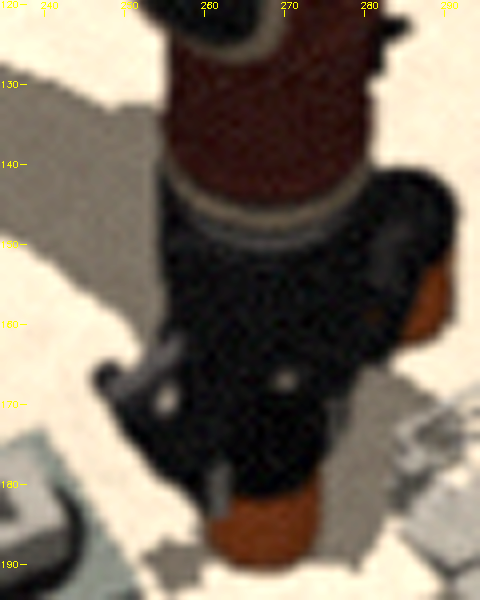

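The jar had not slipped: bench contact came at the same TCP height as before. The torque puts the basket contact about 29 mm to -y, so the outer fingertip must have hit the wall top. I'll regrasp 13 mm higher.

```bash
python3 -m jog '[[0,0,0,0,0,0,0.4],[0,0,0,0,0,0,0.4],[0,0,0,0,0,0,0.4],[0,0,0,0,0,7,0.4],[0,0,0,0,0,8,0.4],[0,0,0,0,0,0,0.4],[0,0,0,0,0,0,0.4]]';python3 -c "
from h import *
f=eyes.grab_frame('scene');C=f['extrinsics'][:3,3]; im=f['pixels'].astype(int); m=((im[:,:,0]>1.8*im[:,:,2])&(im[:,:,0]>60))
ys,xs=np.nonzero(m[175:200,250:285]); print(xs.min()+250,xs.max()+250,ys.max()+175)
p=plane(f,(xs.min()+xs.max())/2+250,ys.max()+175.5,0);d=C[:2]-p[:2]; d/=np.linalg.norm(d); print(np.round((p[:2]-d*.023)*1000,1))
crop(f,235,120,60,75,8,'s10.png')"
```

```text
time_s: 12.45
tool_pos: [0.4519, 0.1103, 0.0498]
tcp_rot: [[0.001, -0.006, -1.0], [0.0, -1.0, 0.006], [-1.0, -0.0, -0.001]]
wrist_force: [-0.3, -0.2, 0.4]
opening: 0.0601
261 274 190
[450.4 113.2]
```

View pics/s10.png

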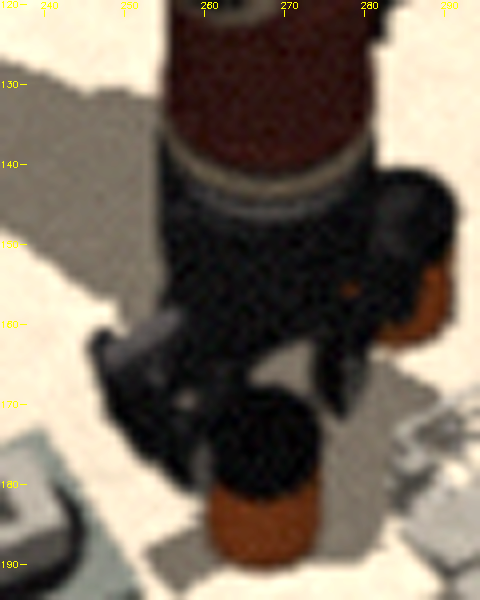

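```bash
python3 -m jog '[[0,0,0,0,0,-2,-1],[0,0,0,0,0,0,-1],[0,0,0,0,0,0,-1],[0,0,0,0,0,0,-1],[0,0,0,0,0,0,-1],[0,0,0,0,0,0,-1]]' && python3 -m jog '[[0,0,0,0,0,15,-1],[0,0,0,0,0,35,-1],[0,0,0,0,0,45,-1],[0,0,0,0,0,45,-1],[0,0,0,0,0,45,-1],[0,0,0,0,0,35,-1],[0,0,0,0,0,20,-1],[0,0,0,0,0,10,-1]]'
```

```text
time_s: 13.1
tool_pos: [0.4517, 0.1102, 0.0475]
tcp_rot: [[0.0, -0.006, -1.0], [0.0, -1.0, 0.006], [-1.0, -0.0, -0.0]]
wrist_force: [-1.3, -0.2, 5.3]
opening: 0.0442
time_s: 13.9
tool_pos: [0.452, 0.1103, 0.2989]
tcp_rot: [[0.003, -0.006, -1.0], [0.001, -1.0, 0.006], [-1.0, -0.001, -0.003]]
wrist_force: [0.1, -0.2, -0.5]
opening: 0.0442
```

```bash
python3 -m jog '[[0,0,0,20,3,0,-1],[0,0,0,40,6,0,-1],[0,0,0,45,7,0,-1],[0,0,0,45,7,0,-1],[0,0,0,35,6,0,-1],[0,0,0,18,3,0,-1],[0,0,0,10,2,0,-1],[0,0,0,0,0,0,-1]]' && python3 -m jog '[[0,0,0,0,0,0,-1],[0,0,0,0,0,-15,-1],[0,0,0,0,0,-25,-1],[0,0,0,0,0,-25,-1],[0,0,0,0,0,-25,-1],[0,0,0,0,0,-20,-1],[0,0,0,0,0,-15,-1],[0,0,0,0,0,-5,-1]]' && python3 -m jog '[[0,0,0,0,0,-5,-1],[0,0,0,0,0,0,-1]]'
```

```text
time_s: 14.7
tool_pos: [0.6648, 0.1441, 0.2938]
tcp_rot: [[-0.005, -0.006, -1.0], [-0.001, -1.0, 0.006], [-1.0, 0.001, 0.005]]
wrist_force: [-0.4, -0.3, -2.3]
opening: 0.0441
time_s: 15.5
tool_pos: [0.6624, 0.1438, 0.1652]
tcp_rot: [[-0.005, -0.006, -1.0], [-0.001, -1.0, 0.006], [-1.0, 0.001, 0.005]]
wrist_force: [0.5, 0.2, -0.5]
opening: 0.044
time_s: 15.7
tool_pos: [0.6643, 0.1441, 0.1624]
tcp_rot: [[-0.0, -0.006, -1.0], [0.0, -1.0, 0.006], [-1.0, -0.0, 0.0]]
wrist_force: [-0.0, -0.4, -1.0]
opening: 0.0442
```

```bash
for i in 1 2 3; do python3 -m jog '[[0,0,0,0,0,-2,-1],[0,0,0,0,0,0,-1]]' | egrep 'tool|force';done;python3 -c "
from h import *
f=eyes.grab_frame('scene'); crop(f,290,150,80,80,8,'s11.png');print(monitor.get_state()['wrist_torque'])"
```

```text
tool_pos: [0.6649, 0.1443, 0.1609]
wrist_force: [-0.5, -0.7, -0.6]
tool_pos: [0.6646, 0.1442, 0.1583]
wrist_force: [0.6, 0.2, -0.6]
tool_pos: [0.6649, 0.1443, 0.1566]
wrist_force: [-1.0, -0.2, 0.6]
[2.89195787e-05 1.52884071e-02 1.73261202e-02]
```

View pics/s11.png

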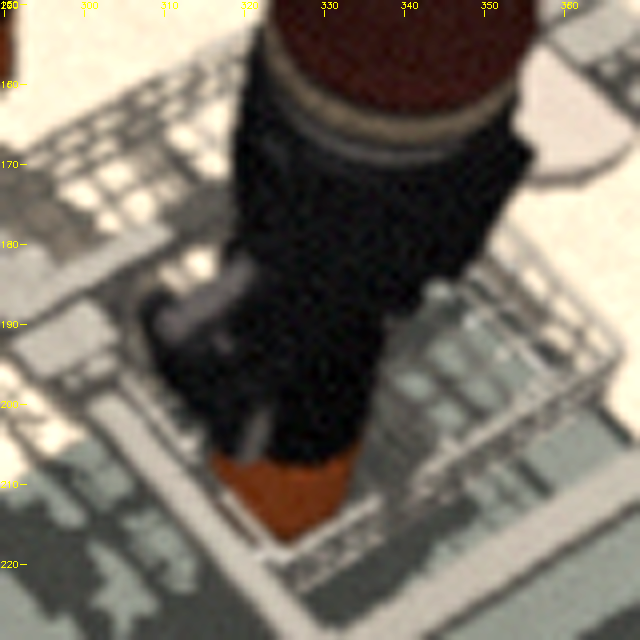

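Contact just starts at 0.1566, which matches the floor height. The jar is inside the walls at (325,212). One more small step, then release with a limited opening.

```bash
python3 -m jog '[[0,0,0,0,0,-1,-1],[0,0,0,0,0,0,-1]]' | egrep 'tool|force'; python3 -m jog '[[0,0,0,0,0,0,0.3],[0,0,0,0,0,0,0.3],[0,0,0,0,0,0,0.3],[0,0,0,0,0,0,0.3]]'; python3 -m jog '[[0,0,0,0,0,15,0.3],[0,0,0,0,0,30,0.3],[0,0,0,0,0,40,0.3],[0,0,0,0,0,40,0.3],[0,0,0,0,0,15,0.3],[0,0,0,-25,0,0,0.3],[0,0,0,-40,0,0,0.3],[0,0,0,-45,0,0,0.5]]';python3 -m jog '[[0,0,0,-45,20,0,0.5],[0,0,0,-45,25,0,0.5],[0,0,0,-40,20,0,0.5],[0,0,0,-20,5,0,0.5],[0,0,0,0,0,0,0.5]]';python3 -c "
from h import *
f=eyes.grab_frame('scene'); crop(f,240,100,150,130,5,'s12.png')
f=eyes.grab_frame('top'); crop(f,140,105,130,145,4,'t12.png');print(monitor.get_state()['tool_pos'])"
```

```text
tool_pos: [0.6647, 0.1443, 0.1563]
wrist_force: [-2.4, -0.6, 5.6]
time_s: 16.95
tool_pos: [0.6645, 0.1442, 0.1549]
tcp_rot: [[-0.0, -0.006, -1.0], [-0.0, -1.0, 0.006], [-1.0, 0.0, 0.0]]
wrist_force: [-0.1, -0.7, -0.2]
opening: 0.0558
time_s: 17.75
tool_pos: [0.5539, 0.144, 0.2948]
tcp_rot: [[0.001, -0.007, -1.0], [0.0, -1.0, 0.007], [-1.0, -0.0, -0.001]]
wrist_force: [-0.4, 1.7, 0.7]
opening: 0.0642
time_s: 18.25
tool_pos: [0.4027, 0.2151, 0.2957]
tcp_rot: [[-0.001, -0.0, -1.0], [0.001, -1.0, 0.0], [-1.0, -0.001, 0.001]]
wrist_force: [0.5, -0.4, 0.8]
opening: 0.0638
[0.40652138 0.21326874 0.29565969]
```

View pics/s12.png

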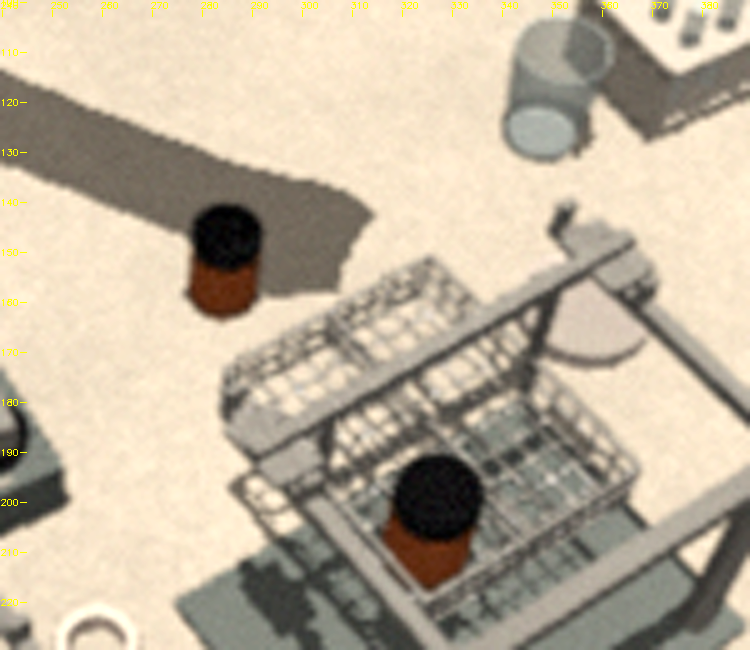

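View pics/t12.png

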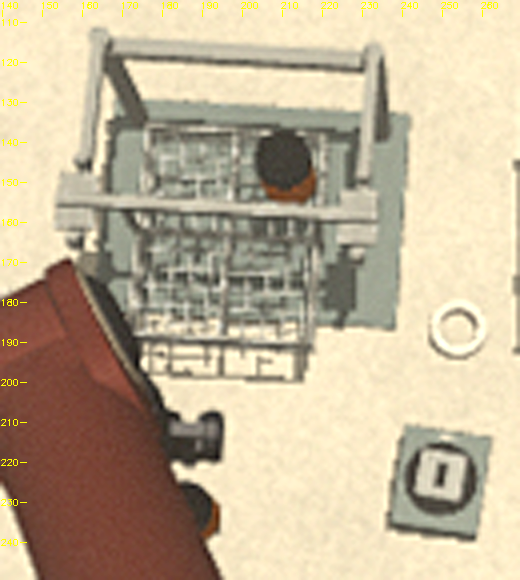

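Jar 2 stands in its compartment, and jar 1 hasn't moved (scene (284,147)).

```bash
python3 -m jog '[[0,0,0,-8,2,-20,0.5],[0,0,0,-2,0,-40,0.5],[0,0,0,0,0,-45,0.5],[0,0,0,0,0,-30,0.5],[0,0,0,0,0,-15,0.5],[0,0,0,0,0,0,0.5],[0,0,0,0,0,0,0.5]]'
```

```text
time_s: 19.05
tool_pos: [0.3974, 0.215, 0.1453]
tcp_rot: [[0.001, -0.008, -1.0], [-0.0, -1.0, 0.008], [-1.0, 0.0, -0.001]]
wrist_force: [0.0, 0.1, -0.0]
opening: 0.0639
```

```bash
python3 -m jog '[[0,0,0,-2,1,-20,0.5],[0,0,0,0,0,-30,0.5],[0,0,0,0,0,-25,0.5],[0,0,0,0,0,-15,0.5],[0,0,0,0,0,-8,0.5],[0,0,0,0,0,0,0.5],[0,0,0,0,0,0,0.5]]' | egrep 'tool|force';python3 -c "
from h import *
f=eyes.grab_frame('scene'); crop(f,250,90,60,80,8,'s13.png')"
```

```text
tool_pos: [0.395, 0.2168, 0.0482]
wrist_force: [0.7, -0.6, -0.3]
```

View pics/s13.png

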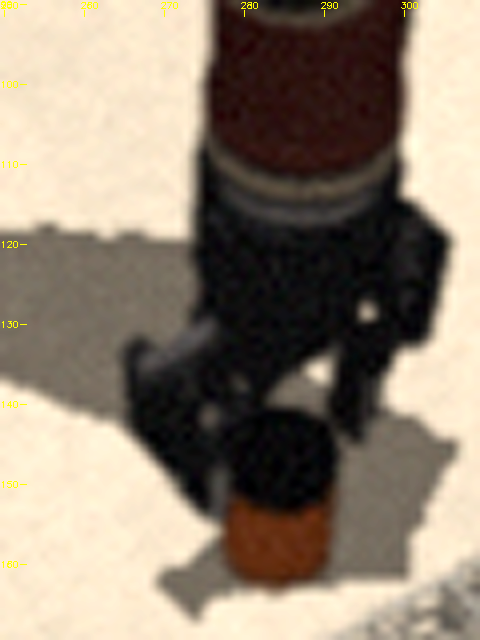

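```bash
python3 -m jog '[[0,0,0,0,0,-1,-1],[0,0,0,0,0,0,-1],[0,0,0,0,0,0,-1],[0,0,0,0,0,0,-1],[0,0,0,0,0,0,-1],[0,0,0,0,0,0,-1]]' && python3 -m jog '[[0,0,0,0,0,15,-1],[0,0,0,0,0,35,-1],[0,0,0,0,0,45,-1],[0,0,0,0,0,45,-1],[0,0,0,0,0,45,-1],[0,0,0,0,0,35,-1],[0,0,0,0,0,20,-1],[0,0,0,0,0,10,-1]]' && python3 -m jog '[[0,0,0,20,2,0,-1],[0,0,0,40,3,0,-1],[0,0,0,45,4,0,-1],[0,0,0,30,2,0,-1],[0,0,0,16,1,0,-1],[0,0,0,8,1,0,-1],[0,0,0,0,0,0,-1],[0,0,0,0,0,0,-1]]'
```

```text
time_s: 20.4
tool_pos: [0.3947, 0.217, 0.0475]
tcp_rot: [[0.002, -0.006, -1.0], [0.001, -1.0, 0.006], [-1.0, -0.001, -0.002]]
wrist_force: [-0.2, 0.1, 5.6]
opening: 0.0438
time_s: 21.2
tool_pos: [0.3943, 0.2167, 0.2986]
tcp_rot: [[0.004, -0.006, -1.0], [0.002, -1.0, 0.006], [-1.0, -0.002, -0.004]]
wrist_force: [0.3, -0.2, -1.7]
opening: 0.044
time_s: 22.0
tool_pos: [0.5516, 0.2296, 0.2958]
tcp_rot: [[-0.002, -0.005, -1.0], [-0.0, -1.0, 0.005], [-1.0, 0.0, 0.002]]
wrist_force: [-0.2, 0.7, -1.0]
opening: 0.0443
```

```bash
python3 -m jog '[[0,0,0,0,0,-15,-1],[0,0,0,0,0,-25,-1],[0,0,0,0,0,-25,-1],[0,0,0,0,0,-25,-1],[0,0,0,0,0,-20,-1],[0,0,0,0,0,-15,-1],[0,0,0,0,0,-8,-1],[0,0,0,0,0,0,-1]]' && for i in 1 2 ; do python3 -m jog '[[0,0,0,0,0,-2,-1],[0,0,0,0,0,0,-1]]' | egrep 'tool|force';done;python3 -c "
from h import *
f=eyes.grab_frame('scene'); crop(f,270,120,80,80,8,'s14.png')"
```

```text
time_s: 22.8
tool_pos: [0.5515, 0.2295, 0.1626]
tcp_rot: [[-0.002, -0.005, -1.0], [-0.001, -1.0, 0.005], [-1.0, 0.001, 0.002]]
wrist_force: [-0.2, 1.1, -1.1]
opening: 0.0437
tool_pos: [0.5532, 0.2298, 0.1622]
wrist_force: [0.5, -0.1, -0.7]
tool_pos: [0.553, 0.2295, 0.1595]
wrist_force: [-0.2, -0.9, -1.3]
```

View pics/s14.png

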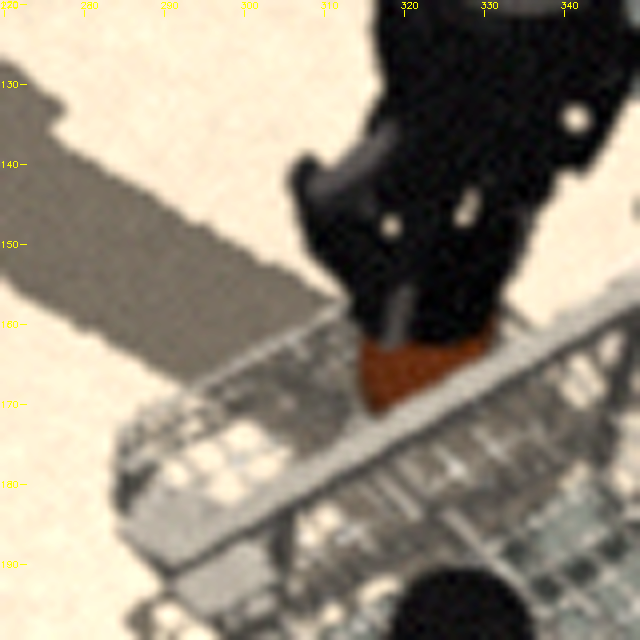

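```bash
for i in 1 2 ; do python3 -m jog '[[0,0,0,0,0,-2,-1],[0,0,0,0,0,0,-1]]' | egrep 'tool|force';done
```

```text
tool_pos: [0.5528, 0.2294, 0.1571]
wrist_force: [0.1, -0.2, -0.4]
tool_pos: [0.5538, 0.2295, 0.156]
wrist_force: [0.7, -0.9, 2.9]
```

```bash
python3 -m jog '[[0,0,0,0,0,0,0.3],[0,0,0,0,0,0,0.3],[0,0,0,0,0,0,0.3],[0,0,0,0,0,0,0.3]]' | egrep 'tool|opening'; python3 -m jog '[[0,0,0,0,0,15,0.3],[0,0,0,0,0,30,0.3],[0,0,0,0,0,40,0.3],[0,0,0,0,0,35,0.3],[0,0,0.142,-20,0,0,0.3],[0,0,0.142,-20,0,0,0.3],[0,0,0.142,-20,0,0,0],[0,0,0.142,-20,0,0,0]]' && python3 -m jog '[[0,0,0.142,0,0,0,0],[0,0,0.142,0,0,0,0],[0,0,0.142,0,0,0,0],[0,0,0.142,0,0,0,0],[0,0,0.142,0,0,0,0],[0,0,0.142,0,0,0,0],[0,0,0.142,0,0,0,0],[0,0,0,-50,-30,0,0]]';python3 -m jog '[[0,0,0,-50,-50,0,0],[0,0,0,0,-50,0,0],[0,0,0,0,-50,0,0],[0,0,0,0,0,0,0]]';python3 -c "
from h import *
f=eyes.grab_frame('scene'); crop(f,260,100,130,130,6,'s15.png')
f=eyes.grab_frame('top'); crop(f,140,105,130,120,5,'t15.png');print(monitor.get_state()['tool_pos'])"
```

```text
tool_pos: [0.5527, 0.2295, 0.1551]
opening: 0.0555
time_s: 24.85
tool_pos: [0.4719, 0.2294, 0.2753]
tcp_rot: [[-0.0, 0.538, -0.843], [-0.0, -0.843, -0.538], [-1.0, 0.0, 0.0]]
wrist_force: [-0.1, 0.1, -0.8]
opening: 0.0428
time_s: 25.65
tool_pos: [0.4336, 0.2058, 0.2742]
tcp_rot: [[0.002, 1.0, -0.013], [0.004, -0.013, -1.0], [-1.0, 0.002, -0.004]]
wrist_force: [-0.3, -1.4, 0.5]
opening: 0.0424
time_s: 26.05
tool_pos: [0.3942, 0.0609, 0.2751]
tcp_rot: [[-0.001, 1.0, -0.028], [-0.005, -0.028, -1.0], [-1.0, -0.001, 0.005]]
wrist_force: [0.2, 0.1, -0.0]
opening: 0.0425
[0.39467376 0.0672751  0.27546349]
```

View pics/s15.png

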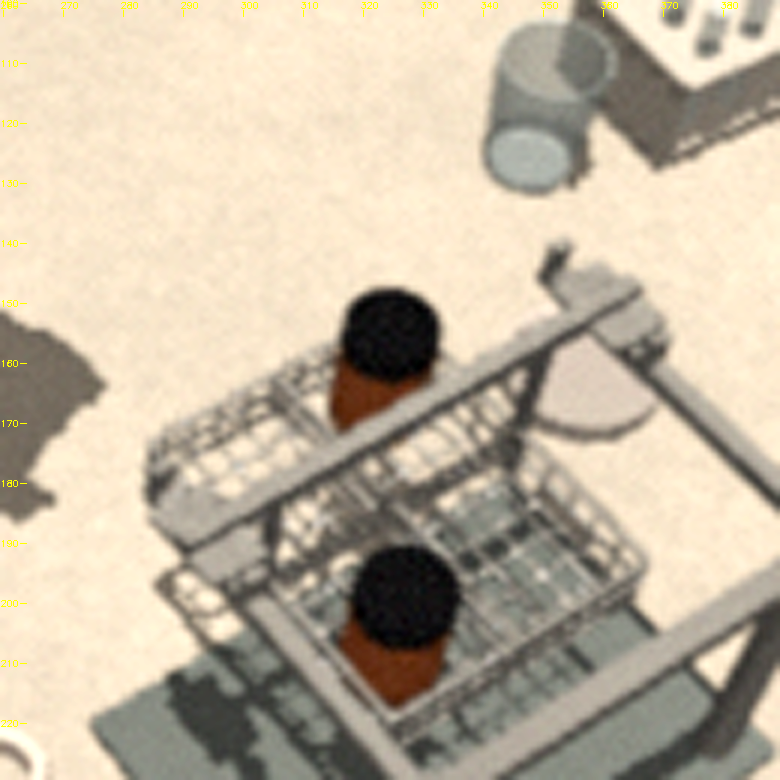

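View pics/t15.png

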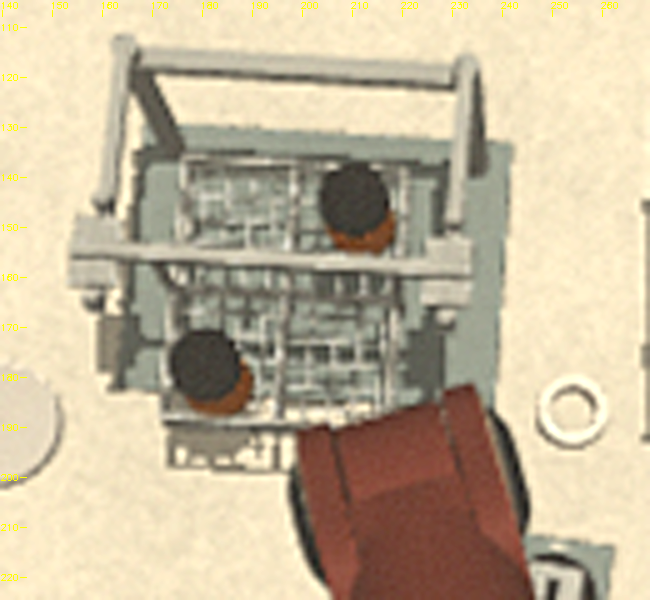

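Both jars stand in diagonal compartments, and the bar is undisturbed. Next I'll move above the middle of the bar.

```bash
python3 -m jog '[[0,0,0,20,10,0,0],[0,0,0,35,20,0,0],[0,0,0,40,24,0,0],[0,0,0,40,24,0,0],[0,0,0,35,20,0,0],[0,0,0,20,12,0,0],[0,0,0,10,6,0,0],[0,0,0,0,0,0,0]]' >/dev/null; python3 -m jog '[[0,0,0,0,0,0,0],[0,0,0,0,0,0,0],[0,0,0,0,0,0,0]]'
```

```text
time_s: 27.25
tool_pos: [0.5941, 0.1841, 0.2757]
tcp_rot: [[0.0, 1.0, -0.015], [-0.0, -0.015, -1.0], [-1.0, 0.0, 0.0]]
wrist_force: [0.2, -0.1, 0.1]
opening: 0.0424
```

```bash
python3 -m jog '[[0,0,0.006,10,3,0,0],[0,0,0,5,0,-20,0],[0,0,0,0,0,-25,0],[0,0,0,0,0,-20,0],[0,0,0,0,0,-15,0],[0,0,0,0,0,-10,0],[0,0,0,0,0,0,0],[0,0,0,0,0,0,0]]';python3 -c "
from h import *
f=eyes.grab_frame('scene'); crop(f,280,100,90,90,7,'s16.png')"
```

```text
time_s: 28.05
tool_pos: [0.61, 0.1875, 0.1861]
tcp_rot: [[0.001, 1.0, -0.009], [0.001, -0.009, -1.0], [-1.0, 0.001, -0.001]]
wrist_force: [0.7, -0.5, -0.3]
opening: 0.0426
```

View pics/s16.png

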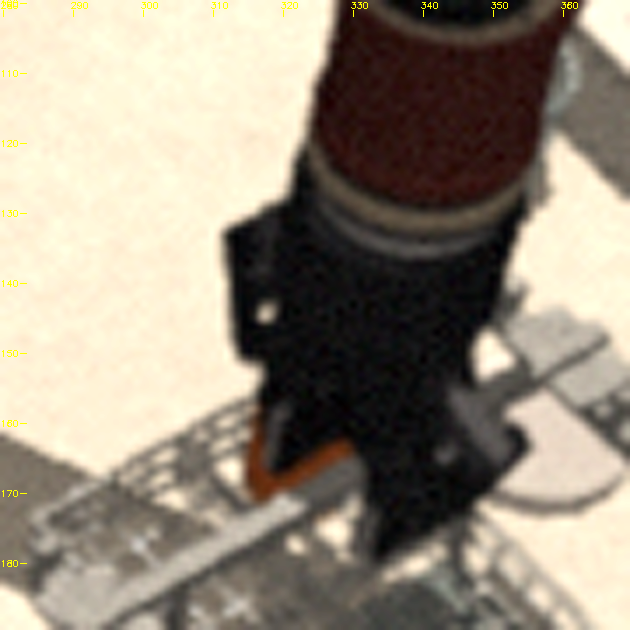

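```bash
python3 -m jog '[[0,0,0,0,0,-1,-1],[0,0,0,0,0,0,-1],[0,0,0,0,0,0,-1],[0,0,0,0,0,0,-1],[0,0,0,0,0,0,-1],[0,0,0,0,0,0,-1]]';python3 -m jog '[[0,0,0,0,0,5,-1],[0,0,0,0,0,10,-1],[0,0,0,0,0,10,-1],[0,0,0,0,0,5,-1],[0,0,0,0,0,0,-1],[0,0,0,0,0,0,-1]]'; python3 -c "
from h import *
f=eyes.grab_frame('scene'); crop(f,270,100,120,120,6,'s17.png');print(monitor.get_state()['wrist_torque'])"
```

```text
time_s: 28.7
tool_pos: [0.6107, 0.1875, 0.1852]
tcp_rot: [[0.003, 1.0, -0.009], [0.001, -0.009, -1.0], [-1.0, 0.003, -0.001]]
wrist_force: [2.1, -0.4, 4.5]
opening: 0.009
time_s: 29.3
tool_pos: [0.6094, 0.1873, 0.2142]
tcp_rot: [[-0.001, 1.0, -0.009], [-0.0, -0.009, -1.0], [-1.0, -0.001, 0.0]]
wrist_force: [0.7, 0.6, -5.0]
opening: 0.0088
[ 0.00335496  0.02144375 -0.00348088]
```

View pics/s17.png

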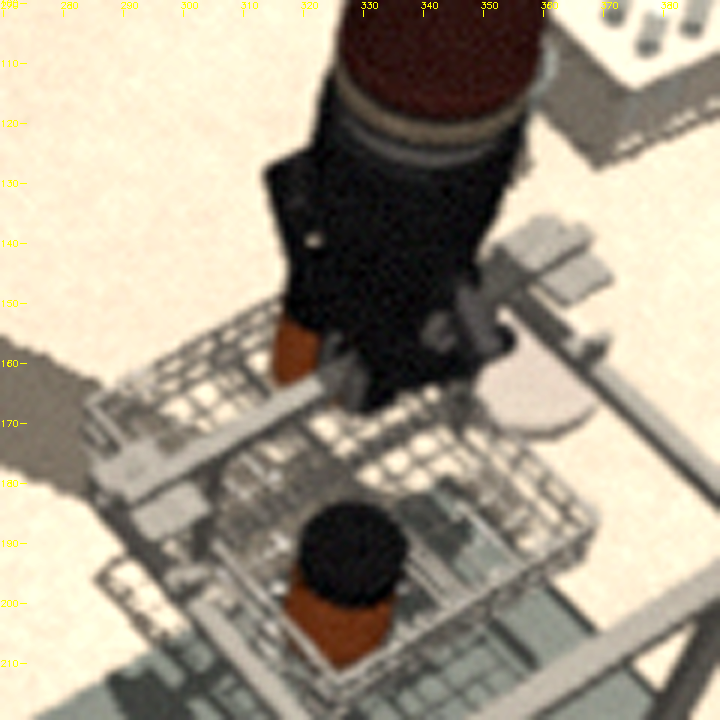

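Lifted level, with the wrist torque near zero. I'll raise it clear of the hooks and carry it across.

```bash
python3 -m jog '[[0,0,0,0,0,10,-1],[0,0,0,0,0,20,-1],[0,0,0,0,0,25,-1],[0,0,0,0,0,25,-1],[0,0,0,0,0,25,-1],[0,0,0,0,0,20,-1],[0,0,0,0,0,15,-1],[0,0,0,0,0,5,-1]]' |egrep 'tool|force|tcp'; python3 -m jog '[[0,0,0,-1,-8,0,-1],[0,0,0.003,-1,-16,0,-1],[0,0,0.003,-1,-24,0,-1],[0,0,0.003,-1,-28,0,-1],[0,0,0.003,-1,-28,0,-1],[0,0,0.003,-1,-28,0,-1],[0,0,0.003,-1,-28,0,-1],[0,0,0.003,-1,-28,0,-1]]'|egrep 'tool|force|tcp';python3 -m jog '[[0,0,0,-1,-28,0,-1],[0,0,0.004,-1,-28,0,-1],[0,0,0,-1,-28,0,-1],[0,0,0,-1,-28,0,-1],[0,0,0,-1,-28,0,-1],[0,0,0,-1,-22,0,-1],[0,0,0,-1,-16,0,-1],[0,0,0,-1,-10,0,-1]]'|egrep 'tool|force|tcp';python3 -m jog '[[0,0,0,-1,-5,0,-1],[0,0,0,0,0,0,-1],[0,0,0,0,0,0,-1],[0,0,0,0,0,0,-1]]'; python3 -c "
from h import *
f=eyes.grab_frame('scene'); crop(f,130,110,180,180,4,'s18.png')
f=eyes.grab_frame('top'); crop(f,240,100,150,120,5,'t18.png')"
```

```text
tool_pos: [0.6102, 0.1879, 0.3619]
tcp_rot: [[0.004, 1.0, -0.009], [0.002, -0.009, -1.0], [-1.0, 0.004, -0.002]]
wrist_force: [0.0, -0.6, -4.2]
tool_pos: [0.6005, -0.0042, 0.358]
tcp_rot: [[-0.003, 1.0, 0.01], [-0.002, 0.01, -1.0], [-1.0, -0.003, 0.002]]
wrist_force: [0.0, -0.7, -4.2]
tool_pos: [0.5924, -0.1915, 0.3583]
tcp_rot: [[-0.003, 1.0, 0.013], [-0.001, 0.013, -1.0], [-1.0, -0.003, 0.001]]
wrist_force: [-0.2, 0.8, -5.2]
time_s: 32.15
tool_pos: [0.593, -0.1919, 0.3594]
tcp_rot: [[0.0, 1.0, 0.019], [0.001, 0.019, -1.0], [-1.0, 0.0, -0.001]]
wrist_force: [-0.2, -0.0, -4.6]
opening: 0.0089
```

View pics/s18.png

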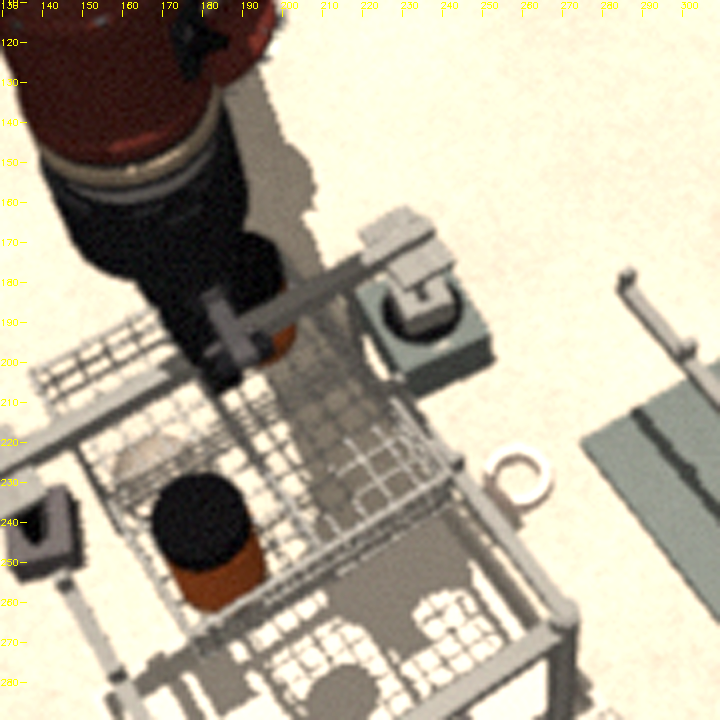

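View pics/t18.png

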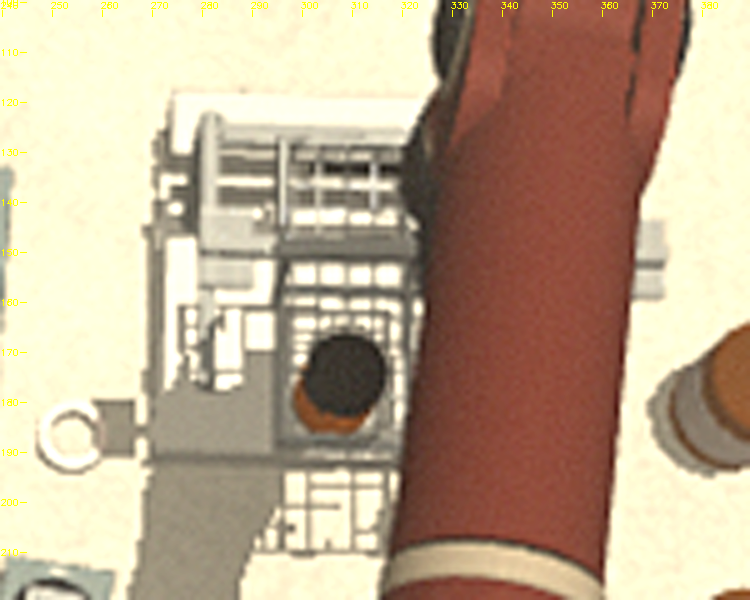

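```bash
python3 -m jog '[[0,0,0,-1,-2,-10,-1],[0,0,0,0,0,-20,-1],[0,0,0,0,0,-25,-1],[0,0,0,0,0,-25,-1],[0,0,0,0,0,-20,-1],[0,0,0,0,0,-15,-1],[0,0,0,0,0,-10,-1],[0,0,0,0,0,-5,-1]]' |egrep 'tool|force|tcp';python3 -m jog '[[0,0,0,0,0,-8,-1],[0,0,0,0,0,0,-1],[0,0,0,0,0,0,-1]]'; python3 -c "
from h import *
f=eyes.grab_frame('scene'); crop(f,130,180,150,140,5,'s19.png')
f=eyes.grab_frame('top'); crop(f,240,100,150,120,5,'t19.png')"
```

```text
tool_pos: [0.5911, -0.1955, 0.2279]
tcp_rot: [[-0.002, 1.0, 0.016], [0.001, 0.016, -1.0], [-1.0, -0.002, -0.001]]
wrist_force: [-0.3, -0.2, -5.1]
time_s: 33.35
tool_pos: [0.592, -0.1957, 0.2217]
tcp_rot: [[0.001, 1.0, 0.016], [-0.0, 0.016, -1.0], [-1.0, 0.001, 0.0]]
wrist_force: [0.0, 0.6, -5.0]
opening: 0.0089
```

View pics/s19.png

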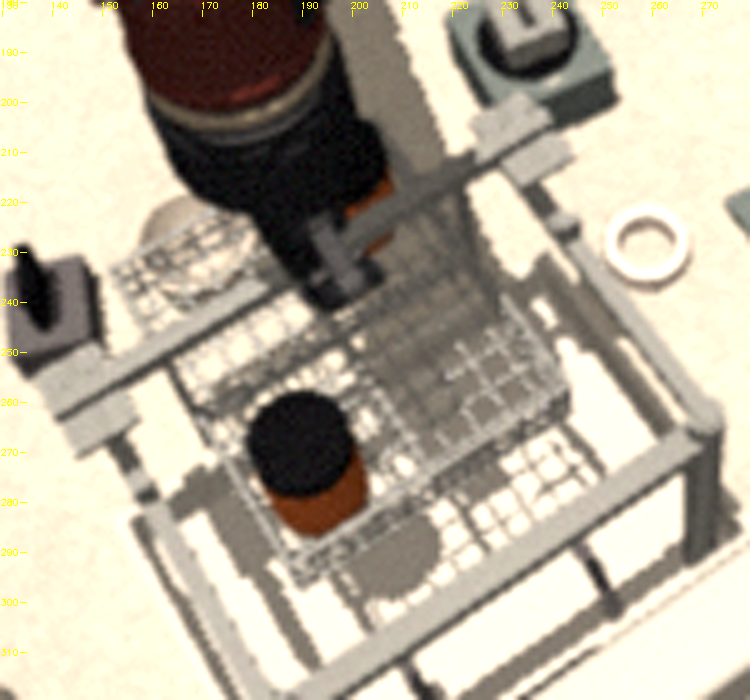

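View pics/t19.png

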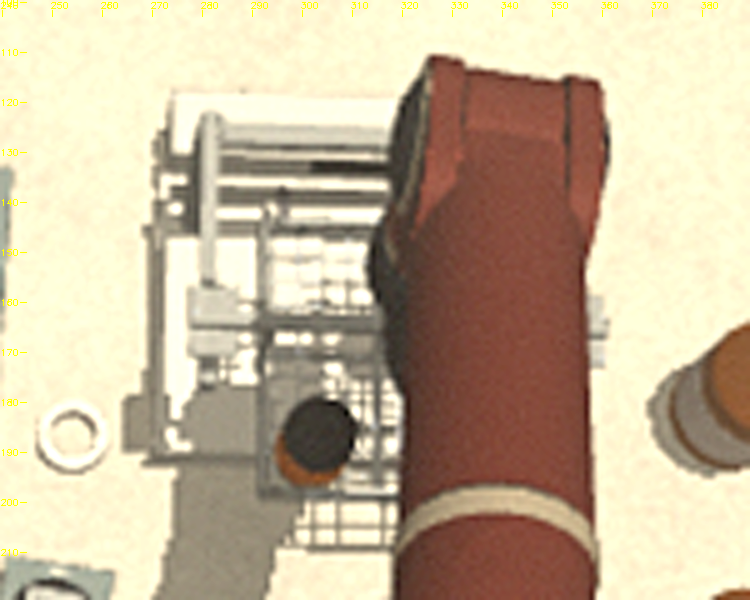

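```bash
python3 -m jog '[[0,0,0,0,1,-8,-1],[0,0,0,0,0,-10,-1],[0,0,0,0,0,-8,-1],[0,0,0,0,0,-4,-1],[0,0,0,0,0,0,-1]]' |egrep 'tool|force|tcp'; for i in 1 2 3; do python3 -m jog '[[0,0,0,0,0,-2,-1],[0,0,0,0,0,0,-1]]'|egrep 'tool|force'; done
```

```text
tool_pos: [0.591, -0.1945, 0.19]
tcp_rot: [[-0.002, 1.0, 0.016], [0.001, 0.016, -1.0], [-1.0, -0.002, -0.001]]
wrist_force: [-0.6, 0.2, -5.4]
tool_pos: [0.5918, -0.1946, 0.1894]
wrist_force: [0.1, -0.7, -5.1]
tool_pos: [0.5916, -0.1946, 0.1873]
wrist_force: [-1.0, -0.6, -3.8]
tool_pos: [0.5918, -0.1947, 0.1853]
wrist_force: [0.7, -0.9, -4.6]
```

```bash
for i in 1 2 3; do python3 -m jog '[[0,0,0,0,0,-1,-1],[0,0,0,0,0,0,-1]]'|egrep 'tool|force'; done;  python3 -c "
from h import *
print(monitor.get_state()['wrist_torque'])
f=eyes.grab_frame('scene'); crop(f,130,190,150,130,5,'s20.png')"
```

```text
tool_pos: [0.5919, -0.1947, 0.1853]
wrist_force: [-1.1, 0.6, 0.6]
tool_pos: [0.5919, -0.1946, 0.1852]
wrist_force: [-3.5, 1.6, 6.7]
tool_pos: [0.5919, -0.1947, 0.1852]
wrist_force: [-3.7, 0.5, 10.8]
[ 0.20079062  1.00674092 -0.02032167]
```

View pics/s20.png

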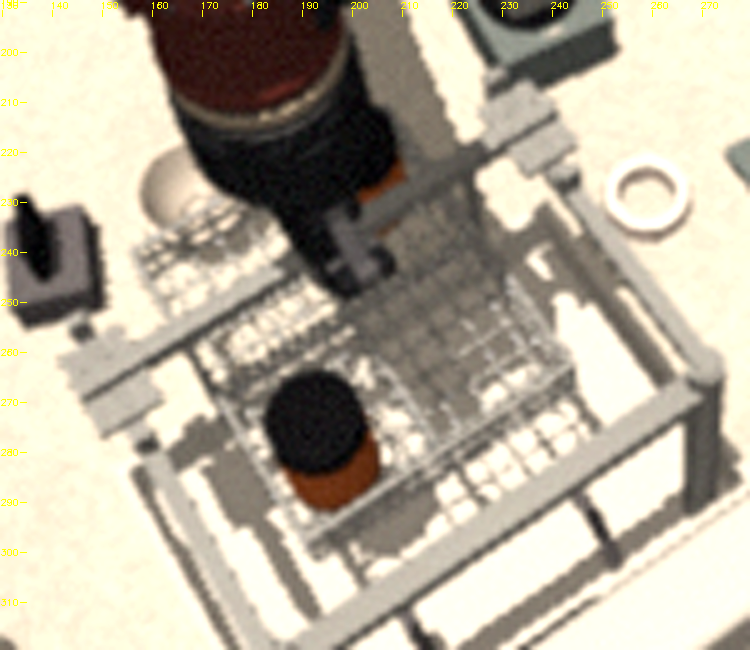

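Seated at TCP z 0.1852, the same height as on the stand, with both feet between the lips. I'll release.

```bash
python3 -m jog '[[0,0,0,0,0,1,-1],[0,0,0,0,0,0,-0.3],[0,0,0,0,0,0,-0.1],[0,0,0,0,0,0,-0.1],[0,0,0,0,0,0,-0.1],[0,0,0,0,0,0,-0.1]]'; python3 -m jog '[[0,0,0,0,0,10,-0.1],[0,0,0,0,0,20,-0.1],[0,0,0,0,0,30,-0.1],[0,0,0,0,0,30,-0.1],[0,0,0,0,0,20,-0.1],[0,0,0,-30,-10,0,-0.1],[0,0,0,-40,-20,0,-0.1],[0,0,0,-40,-20,0,-0.1]]';python3 -m jog '[[0,0,0,-40,-20,0,0],[0,0,0,-20,-20,0,0],[0,0,0,0,-20,0,0],[0,0,0,0,0,0,0],[0,0,0,0,0,0,0]]'; python3 -c "
from h import *
f=eyes.grab_frame('scene'); crop(f,100,160,190,160,4,'s21.png')
f=eyes.grab_frame('top'); crop(f,240,100,120,150,5,'t21.png')"
```

```text
time_s: 35.8
tool_pos: [0.5918, -0.1946, 0.1831]
tcp_rot: [[-0.0, 1.0, 0.016], [0.0, 0.016, -1.0], [-1.0, -0.0, -0.0]]
wrist_force: [-0.6, -0.5, -0.0]
opening: 0.0384
time_s: 36.6
tool_pos: [0.481, -0.2447, 0.2942]
tcp_rot: [[0.001, 1.0, 0.018], [-0.001, 0.018, -1.0], [-1.0, 0.001, 0.001]]
wrist_force: [-0.6, -1.2, -0.5]
opening: 0.0384
time_s: 37.1
tool_pos: [0.4221, -0.3042, 0.2938]
tcp_rot: [[0.001, 1.0, 0.016], [0.0, 0.016, -1.0], [-1.0, 0.001, -0.0]]
wrist_force: [0.7, -0.2, -0.7]
opening: 0.0425
```

View pics/s21.png

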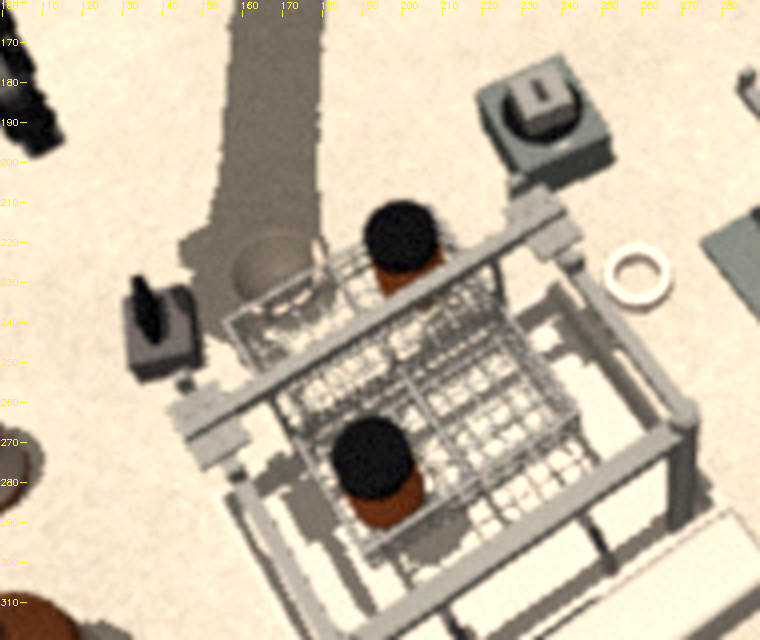

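View pics/t21.png

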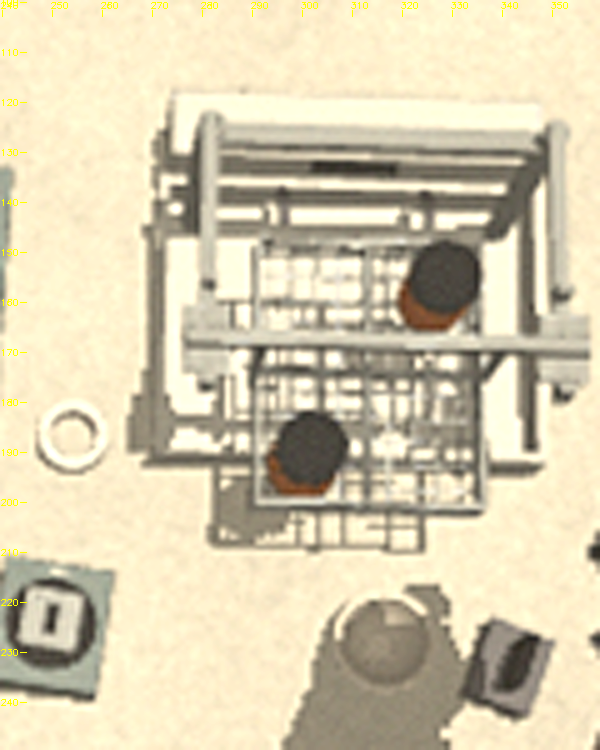

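The basket hangs seated on both hooks with both jars upright, so I'll go on to the key.

```bash
python3 - <<'E'
from h import *
t=eyes.grab_frame("top"); s=eyes.grab_frame("scene")
c=[(110+x/10-.5,210+y/10-.5) for x,y in((208,245),(362,210),(385,380),(225,408))]
P=np.array([plane(s,*p,.032)*1000 for p in c]); print(np.round(P,1),"ctr",P.mean(0))
for i in range(4):
    d=P[(i+1)%4]-P[i]; print(round(np.degrees(np.arctan2(d[1],d[0])),1),round(np.linalg.norm(d),1))
for f,box,n in((t,(334,222,352,243),"t"),(s,(128,226,144,250),"s")):
    x0,y0,x1,y1=box; v=f["pixels"][y0:y1,x0:x1].max(2)
    for th in(38,45,52):
        n_,l,st,cc=cv2.connectedComponentsWithStats((v<th).astype(np.uint8)); i=1+np.argmax(st[1:,4])
        ys,xs=np.nonzero(l==i); m=np.cov(np.stack([xs,ys])); w,V=np.linalg.eigh(m); print(n,th,cc[i]+[x0,y0],st[i,4],V[:,1])
        if n=="t":
            a,b=(cc[i]+[x0,y0]+V[:,1]*3),(cc[i]+[x0,y0]-V[:,1]*3); d=plane(t,*a,.07)-plane(t,*b,.07); print(plane(t,*(cc[i]+[x0,y0]),.072)*1000,np.degrees(np.arctan2(d[1],d[0])))
crop(t,330,215,30,35,20,"t22.png");crop(s,120,220,40,40,15,"s22.png")
E
```

```text
[[ 385.3 -318.2   32. ]
 [ 400.  -277.3   32. ]
 [ 452.3 -294.4   32. ]
 [ 434.8 -334.6   32. ]] ctr [ 418.08054596 -306.14809601   32.        ]
70.2 43.4
-18.1 55.0
-113.5 43.8
161.7 52.2
t 38 [341.33333333 236.33333333] 3 [-0.70710678  0.70710678]
[ 399.42517628 -297.29245765   72.        ] 136.20256684042823
t 45 [343.06666667 231.76666667] 30 [-0.38621186  0.92241011]
[ 414.78551928 -303.06056356   72.        ] 157.5529441913529
t 52 [343.14 231.92] 50 [-0.46670246  0.88441439]
[ 414.2872858  -303.30031102   72.        ] 152.6470893480948
s 38 [136.94444444 237.83333333] 90 [0.30092154 0.9536489 ]
s 45 [136.98 237.83] 100 [0.31511444 0.94905368]
s 52 [137.00934579 237.95327103] 107 [0.3237321  0.94614879]
```

View pics/t22.png

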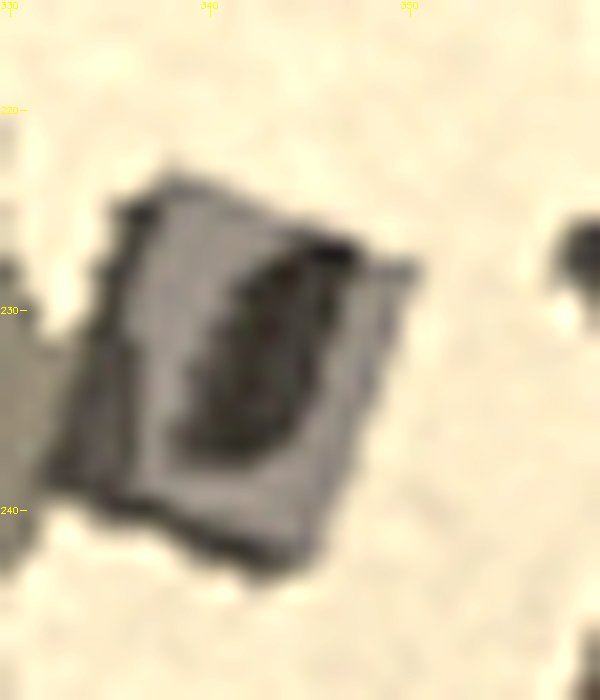

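View pics/s22.png

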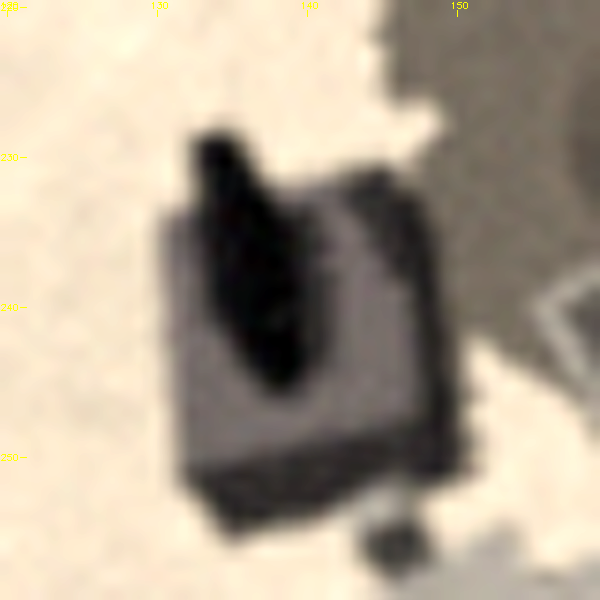

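```bash
python3 - <<'E'
from h import *
t=eyes.grab_frame("top"); s=eyes.grab_frame("scene")
p,e=tri(t,(343.1,231.85),s,(137,237.9)); print(p*1000,e*1000)
for q in((.4165,-.305,.056),(.4165,-.305,.077),(.4165,-.305,.032)): print(np.round(proj(t,q),1),np.round(proj(s,q),1))
print(monitor.get_state()["tool_pos"])
E
```

```text
[ 417.74162679 -307.57705252   48.85269193] 1.194541607767938
[342.6 231.9] [136.7 236. ]
[344.  231.1] [134.5 232.5]
[341.1 232.8] [139.1 239.8]
[ 0.42219342 -0.30364785  0.29331435]
```

```bash
python3 -m jog '[[0,0,0.149,-1,0,0,0],[0,0,0.149,-1,0,0,0],[0,0,0.149,-1,0,-10,0],[0,0,0.149,-1,0,-20,-0.3],[0,0,0.149,-1,-1,-30,-0.3],[0,0,0.149,0,-1,-30,-0.3],[0,0,0.149,0,0,-30,-0.3],[0,0,0.149,0,0,-20,-0.3]]'|egrep 'tool|force|tcp';python3 -m jog '[[0,0,0,0,0,-20,-0.3],[0,0,0,0,0,-10,-0.3],[0,0,0,0,0,0,-0.3],[0,0,0,0,0,0,-0.3]]'; python3 -c "
from h import *
f=eyes.grab_frame('scene'); crop(f,100,170,80,90,8,'s23.png')"
```

```text
tool_pos: [0.4161, -0.3059, 0.1514]
tcp_rot: [[-0.002, 0.348, 0.937], [0.001, 0.937, -0.348], [-1.0, 0.001, -0.002]]
wrist_force: [-0.9, -0.6, -0.5]
time_s: 38.6
tool_pos: [0.4174, -0.3066, 0.1239]
tcp_rot: [[0.001, 0.355, 0.935], [-0.001, 0.935, -0.355], [-1.0, -0.0, 0.001]]
wrist_force: [-0.0, -0.1, -0.0]
opening: 0.0301
```

View pics/s23.png

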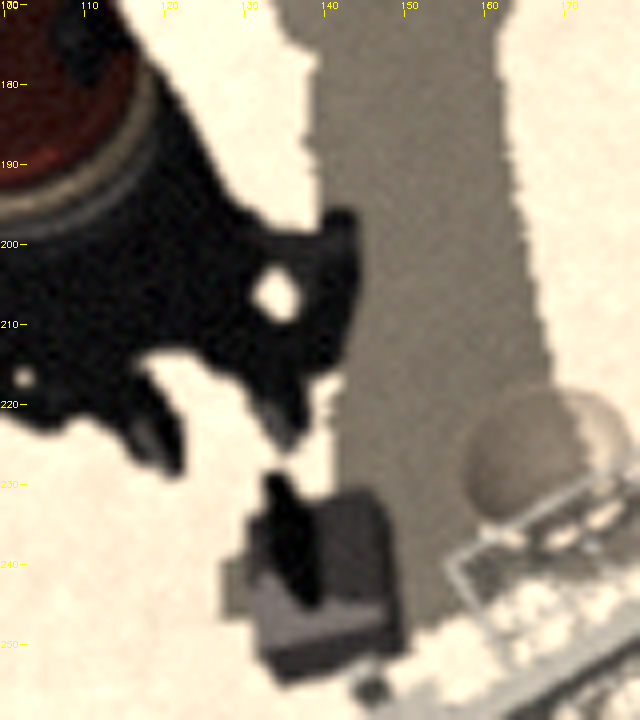

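```bash
python3 - <<'E'
from h import *
s=eyes.grab_frame("scene"); st=monitor.get_state(); y=np.array(st["tcp_rot"])[:,1]; p=np.array(st["tool_pos"])
for dz in(-.012,0,.01):
    print(dz,[np.round(proj(s,p+sg*.019*y+[0,0,dz]),1).tolist() for sg in(-1,1)])
E
```

```text
-0.012 [[122.8, 228.5], [137.4, 225.4]]
0 [[121.3, 226.4], [136.1, 223.3]]
0.01 [[120.1, 224.5], [135.0, 221.4]]
```

```bash
python3 -m jog '[[0,0,0,0,0,-15,-0.3],[0,0,0,0,0,-15,-0.3],[0,0,0,0,0,-4,-0.3],[0,0,0,0,0,0,-0.3],[0,0,0,0,0,0,-0.3]]'|egrep 'tool|force'; python3 -c "
from h import *
f=eyes.grab_frame('scene'); crop(f,110,200,50,60,11,'s24.png')
f=eyes.grab_frame('top'); crop(f,320,205,45,50,11,'t24.png')"
```

```text
tool_pos: [0.4173, -0.3069, 0.0902]
wrist_force: [-0.1, 0.1, 0.6]
```

View pics/s24.png

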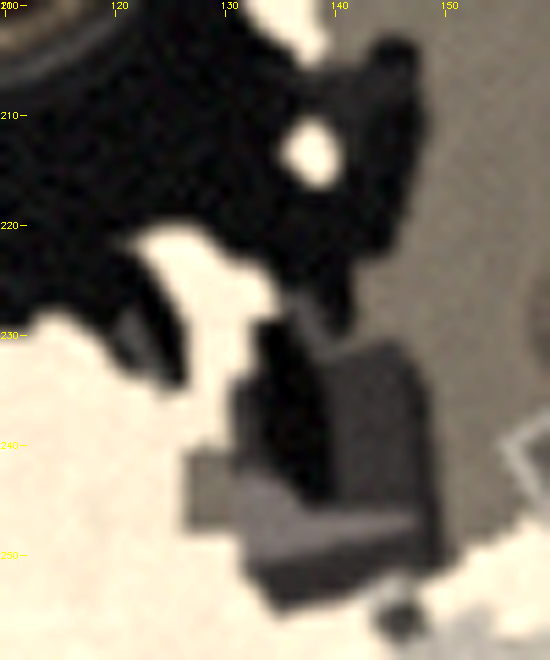

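View pics/t24.png

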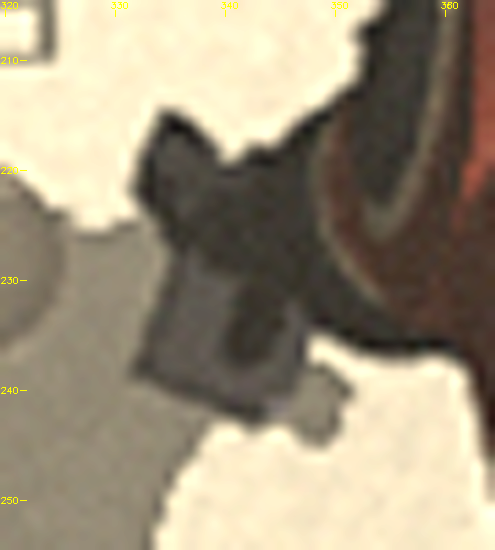

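```bash
python3 -m jog '[[0,0,0,1,2.5,0,-0.2],[0,0,0,0,0,-8,-0.2],[0,0,0,0,0,-8,-0.2],[0,0,0,0,0,-8,-0.2],[0,0,0,0,0,-8,-0.2],[0,0,0,0,0,-8,-0.2],[0,0,0,0,0,0,-0.2],[0,0,0,0,0,0,-0.2]]'|egrep 'tool|force'; python3 -c "
from h import *
f=eyes.grab_frame('scene'); crop(f,110,200,50,60,11,'s25.png')"
```

```text
tool_pos: [0.4177, -0.304, 0.049]
wrist_force: [1.2, 0.2, -0.0]
```

View pics/s25.png

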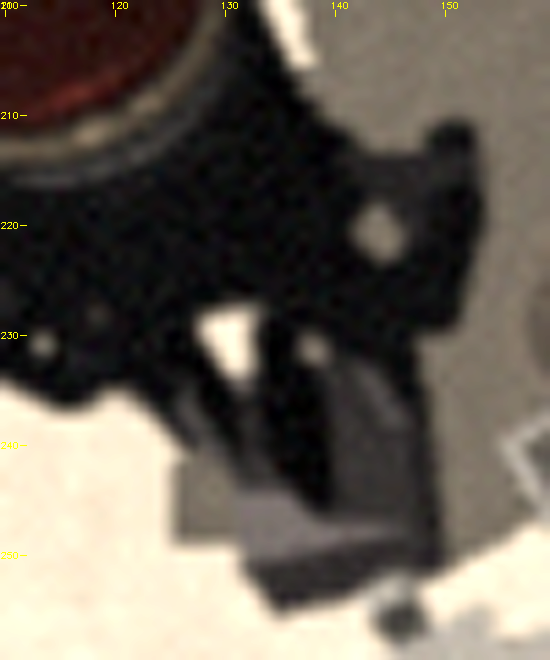

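```bash
python3 -m jog '[[0,0,0,0,-1,0,-1],[0,0,0,0,0,0,-1],[0,0,0,0,0,0,-1],[0,0,0,0,0,0,-1],[0,0,0,0,0,0,-1]]'; python3 -c "
from h import *
print(monitor.get_state()['wrist_torque'])
f=eyes.grab_frame('scene'); crop(f,110,200,50,60,11,'s26.png')"
```

```text
time_s: 40.65
tool_pos: [0.4179, -0.3057, 0.0497]
tcp_rot: [[0.001, 0.355, 0.935], [-0.001, 0.935, -0.355], [-1.0, -0.001, 0.001]]
wrist_force: [-0.3, -1.1, 3.3]
opening: 0.0076
[-0.27087433  0.14391505  0.05734265]
```

View pics/s26.png

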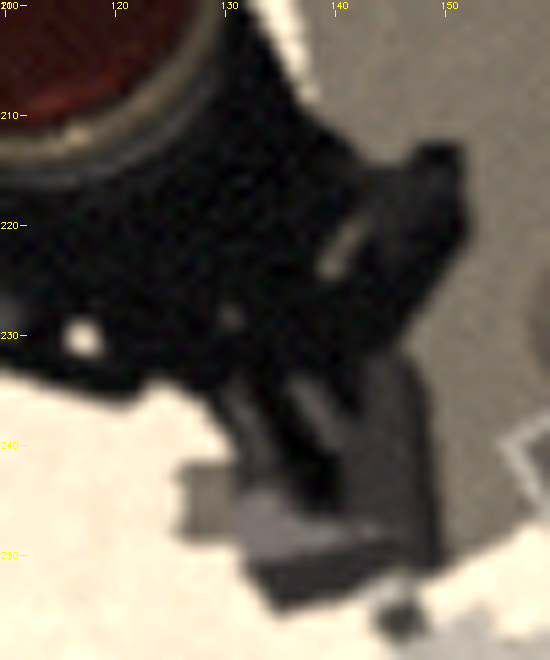

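```bash
python3 -m jog '[[0,0,0,0,0,8,-1],[0,0,0,0,0,15,-1],[0,0,0,0,0,20,-1],[0,0,0,0,0,25,-1],[0,0,0,0,0,25,-1],[0,0,0,0,0,15,-1],[0,0,0,0,0,5,-1],[0,0,0,0,0,0,-1]]'; python3 -c "
from h import *
f=eyes.grab_frame('scene'); crop(f,90,160,80,90,8,'s27.png')"
```

```text
time_s: 41.5
tool_pos: [0.4178, -0.3048, 0.1627]
tcp_rot: [[0.001, 0.355, 0.935], [-0.0, 0.935, -0.355], [-1.0, 0.0, 0.001]]
wrist_force: [-0.9, -0.1, -0.1]
opening: 0.0075
```

View pics/s27.png

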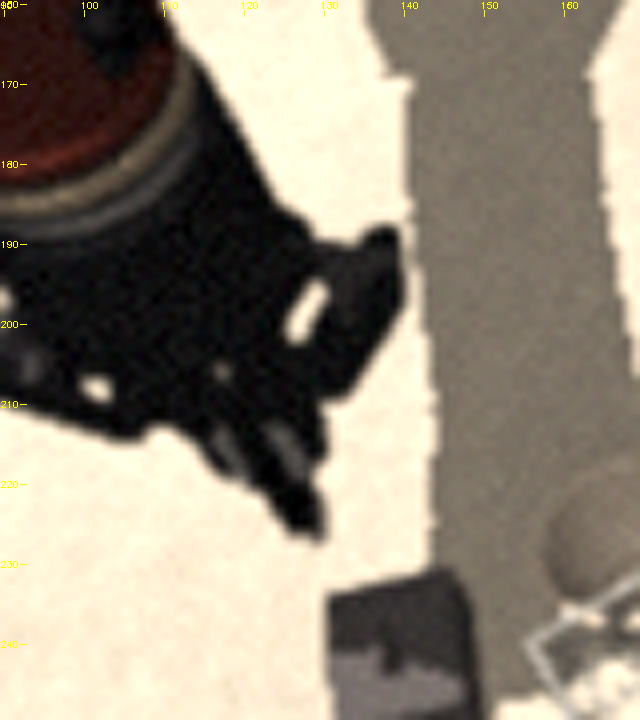

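```bash
python3 -m jog '[[0,0,0.03,4,20,5,-1],[0,0,0.033,4,40,5,-1],[0,0,0.033,4,45,0,-1],[0,0,0.033,2,45,0,-1],[0,0,0.033,0,45,0,-1],[0,0,0.033,0,45,0,-1],[0,0,0.033,-1,35,0,-1],[0,0,0.03,-2,20,0,-1]]'|egrep tool; python3 -m jog '[[0,0,0,0,11,0,-1],[0,0,0,0,4,0,-1],[0,0,0,0,0,0,-1],[0,0,0,0,0,0,-1],[0,0,0,0,0,0,-1]]'; python3 -c "
from h import *
f=eyes.grab_frame('scene'); crop(f,200,130,80,85,8,'s28.png')
f=eyes.grab_frame('top'); crop(f,225,190,55,65,10,'t28.png')"
```

```text
tool_pos: [0.4274, -0.0051, 0.1721]
time_s: 42.85
tool_pos: [0.4287, 0.0036, 0.1721]
tcp_rot: [[-0.001, 0.107, 0.994], [-0.001, 0.994, -0.107], [-1.0, -0.001, -0.0]]
wrist_force: [0.2, 0.2, -0.3]
opening: 0.0079
```

View pics/s28.png

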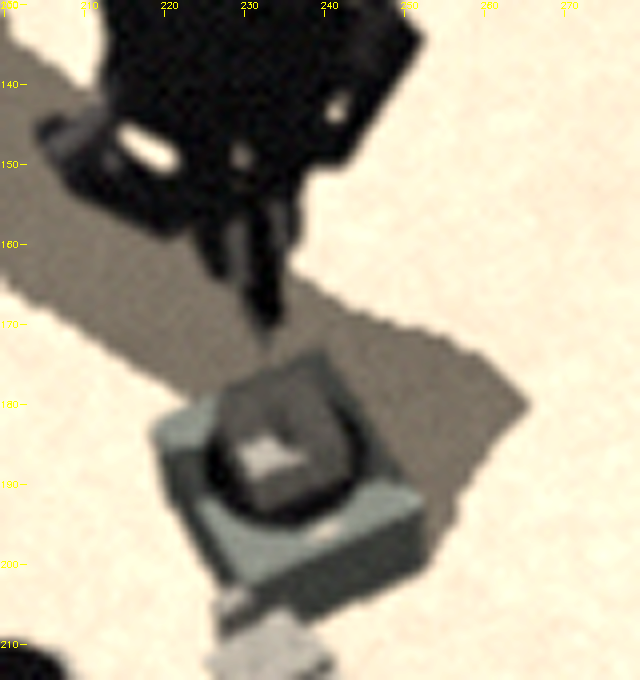

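View pics/t28.png

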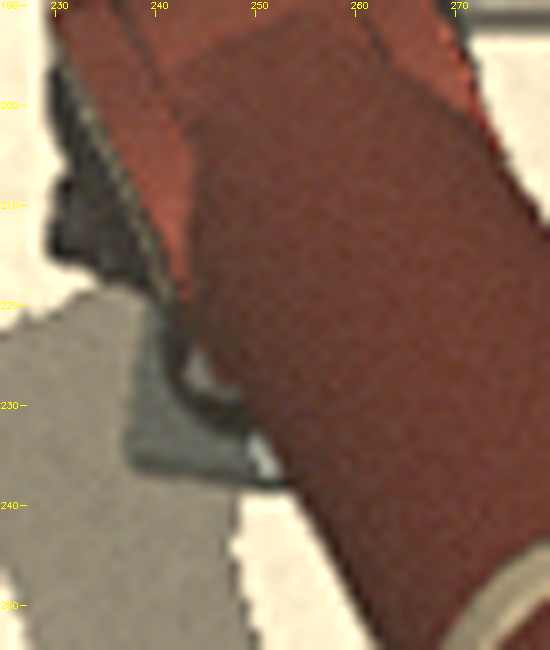

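```bash
python3 - <<'E'
from h import *
s=eyes.grab_frame("scene"); t=eyes.grab_frame("top")
print("slot scene",plane(s,234.75,182.2,.077)*1000,"top",plane(t,249.95,223.1,.077)*1000, "tri",tri(s,(234.75,182.2),t,(249.95,223.1)))
# block top corners scene from s_lock crop
c=[(215+x/12-.5,165+y/12-.5) for x,y in((145,180),(285,137),(343,245),(197,290))]
P=np.array([plane(s,*p,.077)*1000 for p in c]);print("block",np.round(P,1).tolist(),P.mean(0))
for i in range(4):
    d=P[(i+1)%4]-P[i]; print(round(np.degrees(np.arctan2(d[1],d[0])),1),round(np.linalg.norm(d),1))
st=monitor.get_state(); p=st["tool_pos"]; print(p)
kx=np.array([.994,-.107,0])
for n,q in(("bow bottom +x",p+kx*.018+[0,0,-.015]),("blade tip +x",p+kx*.009+[0,0,-.041]),("blade tip -x",p-kx*.009+[0,0,-.041]),("shoulder -x",p-kx*.018+[0,0,-.015])): print(n,np.round(proj(s,q),1))
crop(s,215,145,40,45,16,'s29.png')
E
```

```text
slot scene [431.25473556   7.13294629  77.        ] top [429.65989613   5.34462692  77.        ] tri (array([0.43024274, 0.00639307, 0.075994  ]), np.float64(0.0022551256841019936))
block [[409.2, -7.5, 77.0], [417.9, 27.9, 77.0], [453.4, 22.0, 77.0], [444.3, -14.3, 77.0]] [431.20034834   7.01844567  77.        ]
76.2 36.5
-9.5 36.0
-104.1 37.5
169.0 35.7
[0.4287019  0.00428499 0.17226558]
bow bottom +x [234.4 170. ]
blade tip +x [233.6 173.3]
blade tip -x [230.8 168.8]
shoulder -x [228.8 161. ]
```

View pics/s29.png

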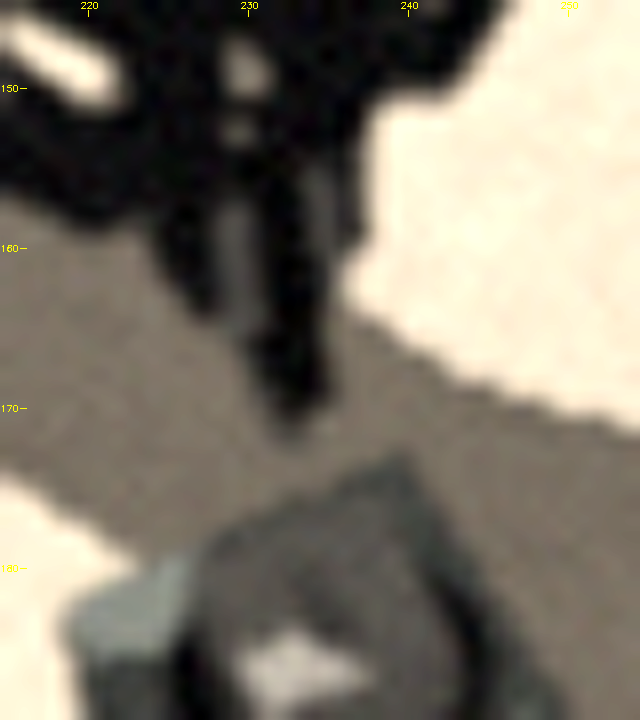

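```bash
python3 - <<'E'
from h import *
s=eyes.grab_frame("scene"); p=monitor.get_state()["tool_pos"]
print(p, plane(s,232.7,172.2,p[2]-.041)*1000, plane(s,233.3,169.9,p[2]-.015-.003)*1000)
crop(s,222,160,20,18,30,'s30.png')
E
```

```text
[0.42868067 0.00445463 0.17226373] [432.81447491   3.32046773 131.26373271] [442.36013708   1.09037319 154.26373271]
```

View pics/s30.png

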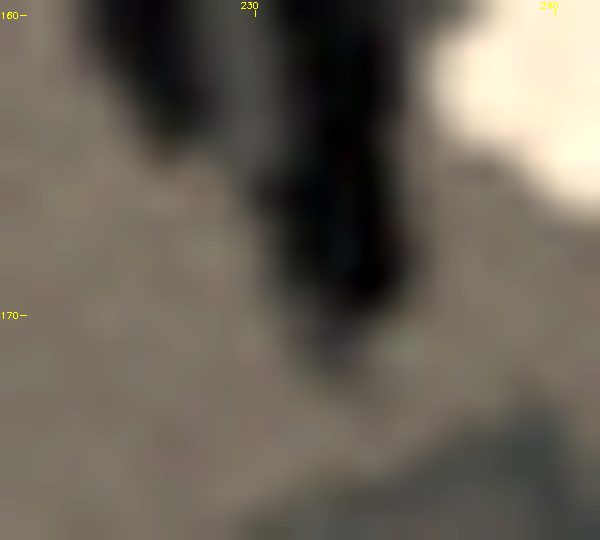

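```bash
python3 -m jog '[[0,0,0,4,2,-10,-1],[0,0,0,0,0,-15,-1],[0,0,0,0,0,-12,-1],[0,0,0,0,0,-8,-1],[0,0,0,0,0,-3,-1],[0,0,0,0,0,0,-1],[0,0,0,0,0,0,-1]]'|egrep 'tool|force'; python3 -c "
from h import *
s=eyes.grab_frame('scene'); crop(s,215,160,40,40,18,'s31.png');print(monitor.get_state()['tool_pos'])"
```

```text
tool_pos: [0.433, 0.0071, 0.1245]
wrist_force: [0.1, 1.1, -0.4]
[0.43307992 0.00699683 0.12465826]
```

View pics/s31.png

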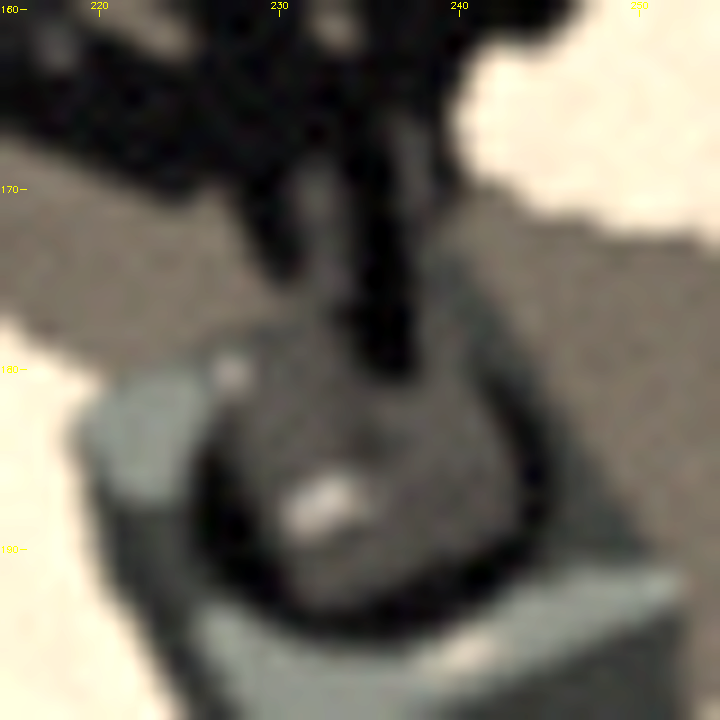

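```bash
python3 - <<'E'
from h import *
s=eyes.grab_frame('scene'); p=monitor.get_state()["tool_pos"]
im=s['pixels'][168:194,222:246,::-1]; im=cv2.resize(im,None,fx=24,fy=24,interpolation=cv2.INTER_CUBIC).astype(float)
im=np.clip((im-15)*3.2,0,255).astype(np.uint8)
for i in range(0,24,2): cv2.putText(im,str(222+i),(i*24,10),0,.35,(0,255,255),1)
for i in range(0,26,2): cv2.putText(im,str(168+i),(0,i*24+16),0,.35,(0,255,255),1)
cv2.imwrite("pics/s32.png",im)
print(p,plane(s,236.7,180.4,p[2]-.018)*1000)
E
```

```text
[0.43307185 0.0069638  0.12471805] [447.70317138   5.50745879 106.71805114]
```

View pics/s32.png

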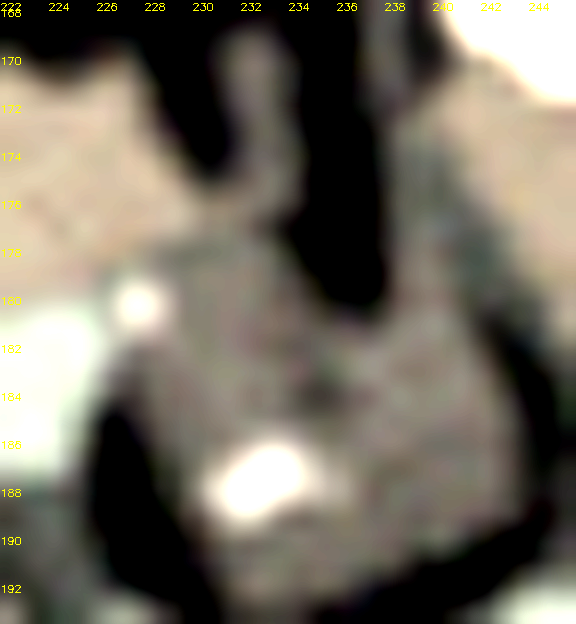

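```bash
python3 -m jog '[[0,0,-0.03,1.5,0,-2,-1],[0,0,0,0,0,-2,-1],[0,0,0,0,0,-2,-1],[0,0,0,0,0,0,-1]]'|egrep 'tool|force'; for i in 1 2 3 4; do python3 -m jog '[[0,0,0,0,0,-1,-1],[0,0,0,0,0,0,-1]]'|egrep 'tool|force'; done; python3 -c "
from h import *
print(monitor.get_state()['wrist_torque'])"
```

```text
tool_pos: [0.4339, 0.0068, 0.118]
wrist_force: [-0.1, -0.1, -0.1]
tool_pos: [0.4341, 0.0069, 0.1172]
wrist_force: [-1.3, 0.1, -1.0]
tool_pos: [0.4343, 0.0069, 0.1165]
wrist_force: [0.1, 0.1, 2.0]
tool_pos: [0.4344, 0.007, 0.1161]
wrist_force: [-2.4, 0.3, 9.0]
tool_pos: [0.4345, 0.007, 0.1158]
wrist_force: [-3.3, -1.5, 15.1]
[-0.13765287  0.76281673  0.02300595]
```

```bash
for i in 1 2 3; do python3 -m jog '[[0,0,0,0,0,0,-1]]'>/dev/null; python3 -c "
from h import *
s=monitor.get_state();F=s['wrist_force'];M=s['wrist_torque'];rz=-.225
print(np.round(F,1),'rx',round((rz*F[0]-M[1])/F[2]*1000,1),'ry',round((M[0]+rz*F[1])/F[2]*1000,1))"; done
```

```text
[-3.5 -0.3 14.7] rx 3.5 ry -6.3
[-2.9 -0.3 15.4] rx -5.9 ry -5.3
[-2.8 -0.8 14.1] rx -5.4 ry 4.1
```

```bash
cat > enh.py <<'E'
from h import *
import sys
s=eyes.grab_frame('scene'); p=monitor.get_state()["tool_pos"]
im=s['pixels'][168:194,222:246,::-1]; im=cv2.resize(im,None,fx=24,fy=24,interpolation=cv2.INTER_CUBIC).astype(float)
im=np.clip((im-15)*3.2,0,255).astype(np.uint8)
for i in range(0,24,2): cv2.putText(im,str(222+i),(i*24,10),0,.35,(0,255,255),1)
for i in range(0,26,2): cv2.putText(im,str(168+i),(0,i*24+16),0,.35,(0,255,255),1)
cv2.imwrite("pics/"+sys.argv[1],im); print(p)
E
python3 enh.py s33.png
```

```text
[0.43451476 0.00700797 0.11579318]
```

View pics/s33.png

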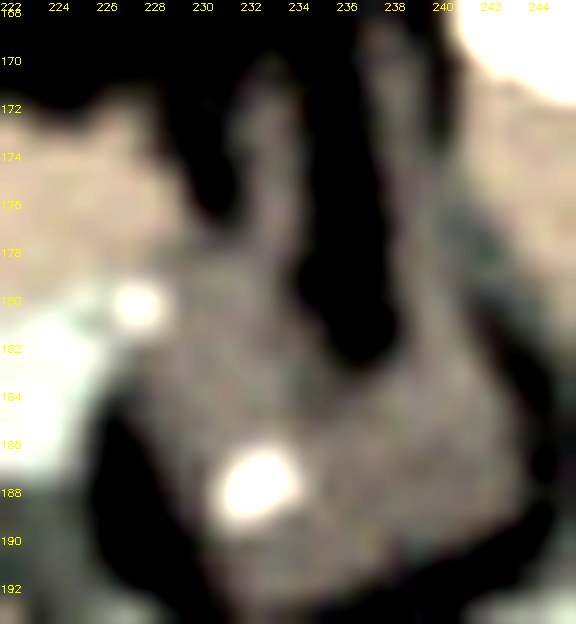

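```bash
python3 - <<'E'
from h import *
s=eyes.grab_frame('scene'); p=monitor.get_state()["tool_pos"]
print(p)
for uv in((236.5,182.0),(237,182.4)):
    print(uv,plane(s,*uv,p[2]-.0165)*1000)
print("slot end proj",[np.round(proj(s,(.4312+a*.985,.0071-.15*a,.077)),1).tolist() for a in(-.01025,.01025)])
print("blade", [np.round(proj(s,(p[0]-.0033+a,p[1]-.13*a,.077)),1).tolist() for a in(-.009,.009)])
E
```

```text
[0.43449139 0.00700791 0.11578332]
(236.5, 182.0) [447.45460368   4.47135595  99.28331707]
(237, 182.4) [449.45596613   4.89853801  99.28331707]
slot end proj [[233.3, 179.7], [236.1, 184.8]]
blade [[233.4, 180.0], [236.0, 184.5]]
```

```bash
python3 -m jog '[[0,0,0,0,0,1,-1],[0,0,0,0,0,0,-1]]'|egrep 'tool|force'; for i in 1 2 3 4; do python3 -m jog '[[0,0,0,-1,0,0,-1],[0,0,0,0,0,0,-1]]'|egrep 'tool|force'; done
```

```text
tool_pos: [0.4344, 0.007, 0.1162]
wrist_force: [-1.7, -0.5, 7.7]
tool_pos: [0.4342, 0.007, 0.1162]
wrist_force: [-0.6, -0.5, 7.1]
tool_pos: [0.434, 0.007, 0.1162]
wrist_force: [-0.0, -1.0, 5.0]
tool_pos: [0.4334, 0.0071, 0.1162]
wrist_force: [2.1, -0.0, 5.1]
tool_pos: [0.4316, 0.0073, 0.1158]
wrist_force: [0.6, 0.2, 1.5]
```

```bash
for i in 1 2; do python3 -m jog '[[0,0,0,0,0,-1,-1],[0,0,0,0,0,0,-1]]'|egrep 'tool|force'; done; for i in 1 2 3; do python3 -m jog '[[0,0,0,-1,0,0,-1],[0,0,0,0,0,0,-1]]'|egrep 'tool|force'; done
```

```text
tool_pos: [0.4289, 0.0067, 0.1136]
wrist_force: [1.4, 0.4, -0.5]
tool_pos: [0.429, 0.0067, 0.1127]
wrist_force: [0.1, -0.1, 0.0]
tool_pos: [0.4289, 0.0068, 0.1132]
wrist_force: [1.1, -0.3, -0.6]
tool_pos: [0.4287, 0.0069, 0.1134]
wrist_force: [1.7, -0.2, -1.0]
tool_pos: [0.4284, 0.0069, 0.1136]
wrist_force: [2.7, -0.5, -2.6]
```

It dropped into the slot: x is now constrained and there is no upward force. I'll undo the extra -x and push home.

```bash
python3 -m jog '[[0,0,0,2.5,0,-1,-1],[0,0,0,0,0,-2,-1],[0,0,0,0,0,-2,-1],[0,0,0,0,0,0,-1]]'|egrep 'tool|force'; for i in 1 2 3; do python3 -m jog '[[0,0,0,0,0,-2,-1],[0,0,0,0,0,-2,-1],[0,0,0,0,0,0,-1]]'|egrep 'tool|force'; done
```

```text
tool_pos: [0.429, 0.0069, 0.1079]
wrist_force: [0.6, -0.7, -0.1]
tool_pos: [0.4291, 0.0068, 0.1039]
wrist_force: [0.0, -0.5, -0.8]
tool_pos: [0.4294, 0.0069, 0.1]
wrist_force: [-0.2, 0.1, 0.8]
tool_pos: [0.4295, 0.0069, 0.096]
wrist_force: [-0.0, 0.5, 0.1]
```

```bash
for i in 1 2 3 4 5; do python3 -m jog '[[0,0,0,0,0,-1,-1],[0,0,0,0,0,0,-1]]'|egrep 'tool|force'; done
```

```text
tool_pos: [0.4296, 0.0069, 0.0952]
wrist_force: [0.6, -0.3, -0.3]
tool_pos: [0.4298, 0.0069, 0.0946]
wrist_force: [-0.4, -0.2, 2.0]
tool_pos: [0.4298, 0.0069, 0.0945]
wrist_force: [-3.5, -0.5, 12.6]
tool_pos: [0.4299, 0.0069, 0.0944]
wrist_force: [-4.3, -0.6, 22.2]
tool_pos: [0.43, 0.007, 0.0943]
wrist_force: [-5.7, -0.8, 31.9]
```

Fully home at TCP z 0.0944, against 0.0947 expected. I'll relieve the push and turn clockwise.

```bash
python3 -m jog '[[0,0,0,0,0,2,-1],[0,0,-0.06,0,0,0,-1],[0,0,-0.1,0,0,0,-1],[0,0,-0.1,0,0,0,-1],[0,0,-0.1,0,0,0,-1],[0,0,-0.1,0,0,0,-1],[0,0,-0.1,0,0,0,-1],[0,0,0,0,0,0,-1]]'; python3 -c "
from h import *
print(monitor.get_state()['wrist_torque'])"
```

```text
time_s: 50.6
tool_pos: [0.4299, 0.0069, 0.0945]
tcp_rot: [[0.001, 0.642, 0.767], [-0.001, 0.767, -0.642], [-1.0, -0.0, 0.002]]
wrist_force: [-1.6, -1.6, 12.6]
opening: 0.0078
[-0.08473309  0.60514343 -0.04598176]
```

```bash
python3 -m jog '[[0,0,-0.1,0,0,0,-1],[0,0,-0.1,0,0,0,-1],[0,0,-0.1,0,0,0,-1],[0,0,-0.1,0,0,0,-1],[0,0,-0.1,0,0,0,-1],[0,0,-0.1,0,0,0,-1],[0,0,-0.1,0,0,0,-1],[0,0,0,0,0,0,-1]]'; python3 -c "
from h import *
print(monitor.get_state()['wrist_torque'])"; python3 -m jog '[[0,0,-0.1,0,0,0,-1],[0,0,-0.06,0,0,0,-1],[0,0,0,0,0,0,-1]]'; python3 -c "
from h import *
print(monitor.get_state()['wrist_torque'])"
```

```text
time_s: 51.4
tool_pos: [0.4297, 0.0071, 0.0945]
tcp_rot: [[0.001, 0.985, 0.174], [-0.0, 0.174, -0.985], [-1.0, 0.001, 0.0]]
wrist_force: [-2.1, -0.7, 13.3]
opening: 0.0075
[ 0.06234256  0.67949951 -0.06514666]
time_s: 51.7
tool_pos: [0.4297, 0.0072, 0.0945]
tcp_rot: [[0.001, 1.0, 0.015], [-0.0, 0.015, -1.0], [-1.0, 0.001, 0.0]]
wrist_force: [-2.2, 0.1, 11.2]
opening: 0.0077
[ 0.15835308  0.66430448 -0.05167374]
```

```bash
for i in 1 2 3 4 5 6 7; do python3 -m jog '[[0,0,-0.05,0,0,0,-1],[0,0,0,0,0,0,-1],[0,0,0,0,0,0,-1]]'|egrep 'tcp'; python3 -c "
from h import *
s=monitor.get_state();R=np.array(s['tcp_rot']);print('Mz',s['wrist_torque'][2],'yaw',np.arctan2(R[1,1],R[0,1]))"; done
```

```text
tcp_rot: [[0.001, 0.999, -0.034], [0.0, -0.034, -0.999], [-1.0, 0.001, -0.0]]
Mz -0.04841922091544387 yaw -0.03400934485563853
tcp_rot: [[0.001, 0.996, -0.084], [0.0, -0.084, -0.996], [-1.0, 0.001, -0.0]]
Mz -0.03993622973189332 yaw -0.08401116789198479
tcp_rot: [[0.001, 0.991, -0.133], [0.0, -0.133, -0.991], [-1.0, 0.001, -0.0]]
Mz -0.04987213643295457 yaw -0.13389468682268196
tcp_rot: [[0.001, 0.983, -0.183], [0.0, -0.183, -0.983], [-1.0, 0.001, -0.001]]
Mz -0.031956465174462774 yaw -0.1839277710534783
tcp_rot: [[0.002, 0.973, -0.232], [0.0, -0.232, -0.973], [-1.0, 0.002, -0.001]]
Mz -0.012060046178440732 yaw -0.23395258206261074
tcp_rot: [[0.002, 0.96, -0.279], [0.0, -0.279, -0.96], [-1.0, 0.001, -0.001]]
Mz 0.13522744290722716 yaw -0.2830028353024705
tcp_rot: [[0.002, 0.946, -0.325], [0.0, -0.325, -0.946], [-1.0, 0.002, -0.001]]
Mz 0.4435731454068257 yaw -0.33062531910680165
```

The stop is reached: Mz rose to 0.44 N m. I'll relieve the load, release and retreat straight up.

```bash
python3 -m jog '[[0,0,0.04,0,0,1,-1],[0,0,0,0,0,0,-1],[0,0,0,0,0,0,-0.4],[0,0,0,0,0,0,-0.4],[0,0,0,0,0,0,-0.4],[0,0,0,0,0,0,-0.4]]'; python3 -m jog '[[0,0,0,0,0,5,-0.4],[0,0,0,0,0,10,-0.4],[0,0,0,0,0,20,-0.4],[0,0,0,0,0,30,-0.4],[0,0,0,0,0,40,-0.4],[0,0,0,0,0,40,-0.4],[0,0,0,0,0,20,-0.4],[0,0,0,0,0,0,-0.4]]'; python3 -m jog '[[0,0,0,0,40,0,-0.4],[0,0,0,0,45,0,-0.4],[0,0,0,0,45,0,-0.4],[0,0,0,0,45,0,-0.4],[0,0,0,0,40,0,-0.4],[0,0,0,0,0,0,-0.4],[0,0,0,0,0,0,-0.4]]' | egrep 'tool|time'; python3 -c "
from h import *
f=eyes.grab_frame('scene'); cv2.imwrite('pics/s40.png',cv2.resize(f['pixels'][:,:,::-1],(800,600))); crop(f,215,160,45,45,15,'s41.png')
f=eyes.grab_frame('top'); crop(f,230,205,40,40,15,'t41.png');cv2.imwrite('pics/t40.png',cv2.resize(f['pixels'][:,:,::-1],(800,600)))"
```

```text
time_s: 54.4
tool_pos: [0.4295, 0.0068, 0.0941]
tcp_rot: [[-0.001, 0.957, -0.29], [-0.0, -0.29, -0.957], [-1.0, -0.001, 0.0]]
wrist_force: [0.1, 0.4, 0.2]
opening: 0.0255
time_s: 55.2
tool_pos: [0.4316, 0.0069, 0.2631]
tcp_rot: [[0.009, 0.957, -0.29], [0.001, -0.29, -0.957], [-1.0, 0.008, -0.003]]
wrist_force: [0.2, 0.3, -0.6]
opening: 0.0257
time_s: 55.9
tool_pos: [0.4287, 0.2222, 0.2584]
```

View pics/s40.png

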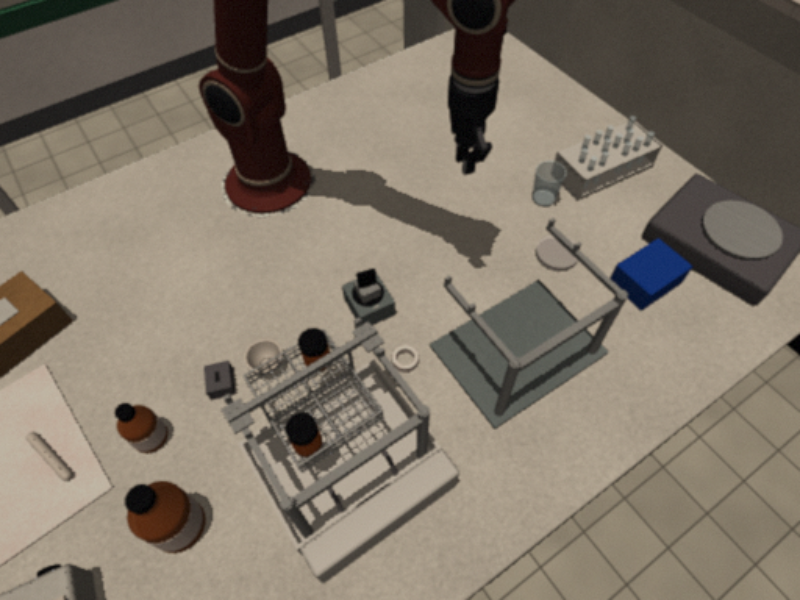

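View pics/s41.png

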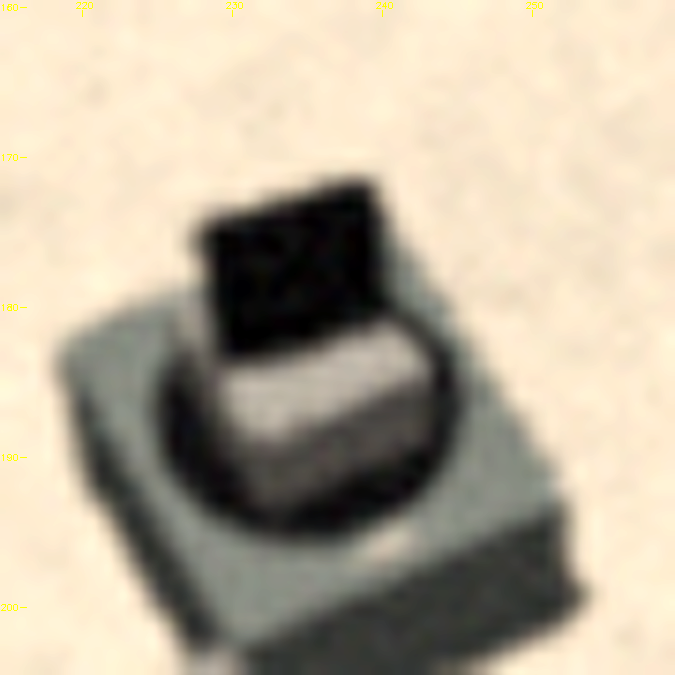

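View pics/t41.png

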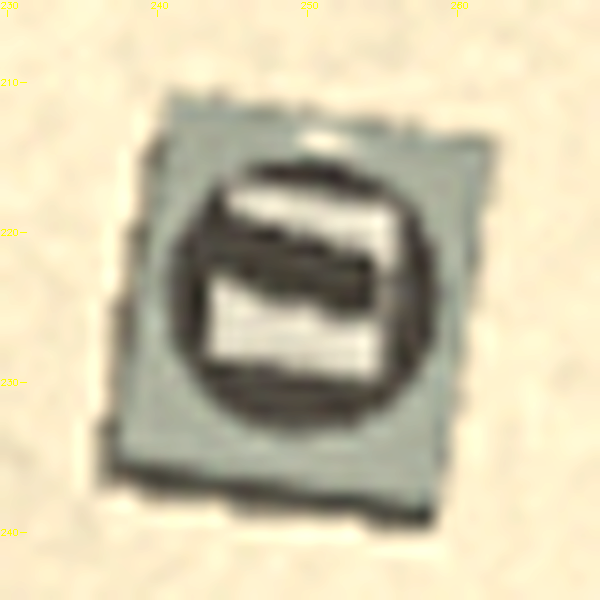

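View pics/t40.png

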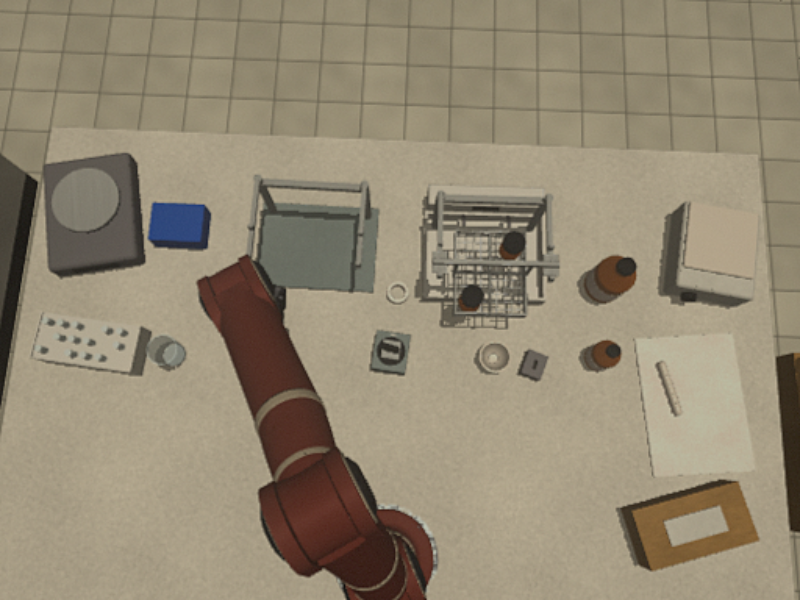

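The key is home in the cylinder, and the block is square to the box at the stop. The basket hangs on the rinser with both jars, and the other bench items look unmoved. I'll hand in.

```bash
python3 -m jog '[[0,0,0,0,0,0,-0.4],[0,0,0,0,0,0,-0.4],[0,0,0,0,0,0,-0.4]]' | egrep 'tool|force|time'; python3 -c "
from plant import manip
print(manip.sign_off())"
```

```text
time_s: 56.3
tool_pos: [0.4299, 0.221, 0.2594]
wrist_force: [0.8, 0.2, 0.1]
the job is handed in; nothing more can be done
None
```

The job is done as asked and was handed in at about 56 s. No verdict was reported.

- **Jars and basket:** Only two jars were on the bench. Both now stand upright in diagonal compartments. I carried the basket level by its bar, without setting it down, and hung it on the rinser. It seated at the same tool height as on the stand (0.185 m), and in both views the bar's feet rest on both hooks.
- **Key:** It went fully home at 0.0944 m tool height, against 0.0947 m expected. I turned it clockwise to the stop, where the torque rose to 0.44 N m, and left it in. In the last top view the cylinder block is square to the switch box.
- **Other items:** They look unmoved in the last pictures. I compared these by eye and did not measure them.

**What went wrong along the way:**
- **First jar:** My first try at placing it stopped with about 24 N at the wrist, apparently because a fingertip hit the basket wall. I set the jar back on the bench, gripped it 13 mm higher, and it then went in cleanly.
- **Key slot:** My camera estimate of the slot was a few mm off in x, depending on the view. The key first landed on top of the block, and I found the slot by sliding it with light force.

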